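Load a slide pack into the sprung dispenser

TASK

Load the pack of microscope slides into the bench dispenser: with one end of the pack dipped under the white hood, press the orange sprung carriage back, lower the other end behind the blue stop and let go. The pack must end lying flat and straight on the dispenser's floor, clamped between carriage and stop; leave the other loose things on the table where they are.

Things in the scene. Friction and masses are not known exactly. Their poses are not given: they have to be found in the camera images.
- pack_center (a point): Centre of the slide pack: rigid red and white carton 28 (x) x 80 (y) x 27 (z) mm, 0.13 to 0.25 kg, flat on the table at the start, long side (local y) roughly along world y. Its ends are alike for this job. Grip it across the 28 mm side about 15 mm (at most 20) from the end that will go to the stop, so that the fingers stay outside the dispenser's side walls.
- seat (a point): Centre line of the fixed dispenser's floor, at the foot of the blue stop's inner face, 20 mm above the table. x: level, from stop to carriage, the way the carriage is pressed (roughly world +y); z up. Floor rail 24 mm wide (y), only the base plate (86 wide, 9 lower) beside it. Loaded, the pack's centre is at x 40, y 0, z 13.5 mm here, its long axis along x.
- stop_top (a point): Middle of the top of the blue stop, on its inner face: 30 mm above the seat. The stop is 24 mm wide and 12 mm thick, away from the carriage. Axes as the seat's. Stop (30) plus pack (27) are higher than the hood's opening (36), so the pack only goes in tilted some 20 to 40 deg, front end down; then its rear end can be lowered just past the stop.
- hood_edge (a point): Middle of the lower front edge of the white hood, 70 mm from the stop's face and 36 mm above the floor. Axes as the seat's. The hood is 4 mm thick and covers x = 70 to 156 mm from the stop; the side walls below it begin at x = 66, are 34 mm apart inside and 44 over their outsides. A black spring cap on the end wall reaches x = 163.
- carriage_face (a point): Foot of the orange carriage's front face, at floor height on the centre line; moves with the carriage: 58 mm from the stop's face at rest, 103 fully pressed back. The face is 30 mm wide and 33 mm high, axes as the seat's.
- carriage (a joint): Travel of the orange carriage in m: 0 at rest, grows as it is pressed back along the seat's x axis, 0.045 at most; 0.022 with a pack loaded. A spring returns it: about 4 N at rest, 7.5 N with a pack loaded, 12 N fully back.
- cover_glass: Bystander: small blue and white carton 50 x 56 x 22 mm, loose on the table; origin at the centre of its underside. It and the pack may have changed places. Further right stands the fixed microscope, 0.44 m high, about 0.13 m all round world x 0.52, y -0.60: an arm that starts to the right should be drawn in towards its base before it swings to the work.
- lens_tissue: Bystander: flat white and green packet 58 x 85 x 12 mm, loose on the table; origin at the centre of its underside.
- specimen_cup: Bystander: round cup with yellow lid, 63 mm across and 65 high, loose on the table; origin at the centre of its underside.
Not all that is in view belongs to the job. What is meant by the part that bears pack_center is not purple or yellow, and is the smaller of those in its own colour.

How it is judged (in metres and radians):
On the way, in this order (a step that is already met when the one before it is completed fails the run):
1. the pack is lifted off the table (height (world z) of pack_center above 0.04 m), for 0.1 s.
2. the carriage is pressed back by at least 15 mm by the front end of the pack (value of joint carriage above 0.015 m and x of pack_center in the frame of seat above 0.025 m and distance between pack_center and seat below 0.085 m), for 0.1 s.
At the end, for the whole second after the job is handed in: The pack rests in the dispenser between stop and carriage, its centre within 4 mm along, 8 mm across and 3.5 mm in height of the loaded place, its long axis within 0.12 rad of the dispenser's, its top within 0.08 rad of level, the carriage at rest 18 to 26 mm back (x of pack_center in the frame of seat between 0.036 and 0.044 m and y of pack_center in the frame of seat between -0.008 and 0.008 m and z of pack_center in the frame of seat between 0.01 and 0.017 m and angle between the y axis of pack_center and the x axis of seat, either way round below 0.12 rad and angle between pack_center's own z axis and vertical below 0.08 rad and value of joint carriage between 0.018 and 0.026 m and velocity of joint carriage below 0.01 m/s); the robot touches nothing.
It fails at once if a bystander is moved by more than 30 mm (distance of any of cover_glass, lens_tissue, specimen_cup from where it was at the start of the episode above 0.03 m).
It also fails if it takes over 42 s, if anything falls off the work surface, if the arm or the gripper's body presses on something with over 40 N, if the wrist force passes 120 N, or if a joint passes its speed limit or range.

ROBOT

A 6-joint arm with a two-finger parallel gripper is mounted at the origin on a cart in front of the work surface, level with it; the furniture and walls round the work are solid. World frame = base frame: x ahead of the robot, y to its left, z up, the work surface at z = 0. Lengths are in mm, angles in degrees, forces in N, time in s.
With the tool pointing down it reaches from about 300 to 850 mm from the base axis. Payload 4.2 kg.
Tool frame: the origin (TCP) lies on the centre line of the jaws, within the pads' length; the fingertips stand env.nose_length ahead of it and the grasp point (between the pads) lies 2 mm behind it (env.nose_length is the distance from the TCP to the fingertips, in mm); z points along the fingers, y is the direction in which the jaws open and shut (so a half turn about z gives the same grasp; the last joint's range is limited). The gripper opens to 91 mm and grips with 3 to 60 N. Pads are 32 mm wide; open, the fingers measure 118 mm over their backs; the gripper's body (76 mm by 178 mm) begins 60 mm behind the grasp point.
Start: joints at [-1.146, 18.312, 89.639, -0, 72.044, -1.146], TCP at [575.014, 0, 230.976] pointing down, gripper open.
Joint ranges: [-177.97, 177.97], [-48.28, 115.42], [12.27, 149.76], [-77.06, 257.06], [2.81, 150.46], [-146.56, 146.56]. Speed limits (degrees/s): [147.25, 147.25, 180, 180, 180, 180].

INTERFACE

Orientations are given as [roll, pitch, yaw] about the fixed x, y, z axes, in that order (R = Rz(yaw) Ry(pitch) Rx(roll)).
In Python, from workcell import env gives the robot as it stands. The module is installed in compiled form; this text tells all that it offers.
- The arm moves only by the tool jog_arm, never from a script. Its argument "deltas" is a list that holds one entry, the list of rows, each a list of 5 numbers: the shift along the tool's x, y, z in m, then the turn about the tool's z in degrees, then the finger opening in m, from 0 to 0.0912. A call has 1 to 20 rows; each row is the pose to reach, as a shift and turn from the pose commanded when the call began, along the tool's axes at that moment; what a row does not reach only later rows make up. A row lasts 1/12 s, in which the tool goes at most 41.7 mm and 7.16 degrees, less where a joint would pass 70% of its speed; a pose out of reach is approached as far as the arm can. A call with a gripper value outside its range is refused whole. The fingers move at their own pace and stop on an object; "grip_force" is the grip in N (left out, the last holds). Time passes only in rows, so rows that repeat a pose let the fingers close. It gives the time, the measured TCP pose, the force and the opening at its end, in the units of the state.
- env.state(): the state, without advancing time (a new reading comes with each control period).
- env.grab_frame(name): name is "scene" or "side" or "wrist"; returns the picture (384x512x3 uint8, red, green, blue); there is no depth.
- env.camera_params(name): a dict with "fx", "fy", "cx", "cy" (pixels), "k1" (the pictures are not rectified: a ray, as slopes to the right and down, at radius r is drawn at 1 + k1 r^2 times it, then the intrinsics apply), "xyz" and "orientation" of the camera in the world. Camera axes: x right, y down, z forward; pixel columns grow to the right and rows downward; lengths in mm; the calibration is good to about 2 mm. A picture is of the moment at which its call begins: read the wrist's pose just before it. camera_params takes no time and is no camera call; for the wrist camera it gives the pose at the moment of the call.
- env.job_done(): hands the job in, once; it reports no verdict.
Trained networks look in the newest picture that a camera, given by its name, has taken for a name from the list of things; names that differ only in an ending like _2 or _b are one class to them, and where a whole thing is asked for, a point or a joint stands for the part that bears it (a point fixed in the world has none). Each returns a list of dicts, best first, with "conf" (0 to 1); they miss things now and then, are a little off and sometimes report something else, mostly with a low value. They report only what shows in the picture. A call takes as long as a camera call. They do not tell look-alikes from the thing itself.
- env.look_for(camera, label): "xyz" ([x, y, z] in mm, in world coordinates, good to about 4 mm: the middle of the surface that is visible of it).
The state is a dict: "time_s": time; "qpos": joint angles; "qvel": joint speeds; "effort": joint torques, N m; "ee_pos": TCP position; "ee_rot": TCP orientation; "force": force on the tool from outside, world axes, zero at the start; "torque": the same for the moment, N m; "gripper_width": finger opening in mm.
Only numpy, scipy, OpenCV 4.12 (cv2) and the standard library are available. Lean on these libraries where they do the work, as an engineer would, in place of code of your own. Each camera call takes 0.05 s, during which the arm holds its last target.

## Working session

There is one attempt and no reset: what is moved stays moved. The work goes in short steps, Python scripts to look and compute and a tool call to move; the robot and the scene stay as the last step left them, time stands still between calls to the robot, and variables do not carry over. Pictures are saved under pics/ and viewed, and the job is handed in when it is done.

Besides the shell and the picture viewer there is one more tool, called after "Call:" by a JSON object that holds its "fn" and its "kwargs", one argument or row to a line. jog_arm: Moves the arm, as the interface text tells. Its arguments: {"type":"object","properties":{"deltas":{"type":"array"},"grip_force":{"type":"number"}},"required":["deltas"]}

```bash
mkdir -p pics; ls; cat > h.py <<'E'
import numpy as np, cv2
from scipy.spatial.transform import Rotation as Rn
from workcell import env
def save(n,f):
    im=env.grab_frame(n); cv2.imwrite(f'pics/{f}.png',im[:,:,::-1]); return im
def cam(n):
    p=env.camera_params(n); o=p['orientation']; o=np.array(o)
    R=Rn.from_euler('xyz',o,degrees=True).as_matrix() if o.shape==(3,) else o
    return p,R,np.array(p['xyz'])
def ray(p,u,v):
    a=np.array([(u-p['cx'])/p['fx'],(v-p['cy'])/p['fy']]); s=a.copy()
    for _ in range(20): s=a/(1+p['k1']*(s@s))
    return np.array([s[0],s[1],1.])
def onz(c,u,v,z):
    p,R,t=c; d=R@ray(p,u,v); return t+d*(z-t[2])/d[2]
def proj(c,X):
    p,R,t=c; q=R.T@(np.array(X)-t); s=q[:2]/q[2]; s=s*(1+p['k1']*(s@s))
    return np.array([p['fx']*s[0]+p['cx'],p['fy']*s[1]+p['cy']])
E
python3 - <<'E'
from h import *
print(env.state(), env.nose_length)
for n in ['scene','side','wrist']:
    print(n,env.camera_params(n)); save(n,n+'0')
E
```

```text
pics
{'time_s': 0.0, 'qpos': array([-1.14742335e+00,  1.83520595e+01,  8.97087786e+01, -7.05138035e-04,
        7.20433547e+01, -1.14649368e+00]), 'qvel': array([ 0.05733903, -0.02961342, -0.01886074,  0.16244935,  0.07064092,
       -0.03132624]), 'effort': array([-5.01459035e-04, -4.12465632e+01, -2.31973493e+01,  7.28826877e-02,
        4.58198413e-02, -1.41870069e-04]), 'ee_pos': array([ 5.74507571e+02, -8.23314674e-03,  2.30099989e+02]), 'ee_rot': array([-1.79895815e+02, -1.41450541e-03,  8.99992870e+01]), 'force': array([-0.63643646, -0.71260953,  0.42058521]), 'torque': array([ 0.01788623, -0.03342328, -0.04247628]), 'gripper_width': 91.42114326353938} 17.0
scene {'fx': 437.4783380896601, 'fy': 437.4783380896601, 'cx': 257.7935475137209, 'cy': 194.31809890679597, 'k1': -0.10553704709187141, 'xyz': array([ 182.7847219 , -693.06388324,  824.33725812]), 'orientation': array([-136.11015826,    0.25714276,  -28.90161061])}
side {'fx': 458.94662379011163, 'fy': 458.94662379011163, 'cx': 249.05073697680794, 'cy': 193.63943652867147, 'k1': -0.17975326873292266, 'xyz': array([531.13897662, 922.95331166, 863.73517368]), 'orientation': array([-128.00072306,    1.13804837,  178.18812801])}
wrist {'fx': 273.4370036573371, 'fy': 273.4370036573371, 'cx': 253.1550175425782, 'cy': 191.0604372532244, 'k1': -0.02431429166166959, 'xyz': array([575.07390814,  74.22618601, 384.17965662]), 'orientation': array([ 1.64663073e+02,  8.82122287e-02, -3.18564817e-02])}
```

View pics/scene0.png

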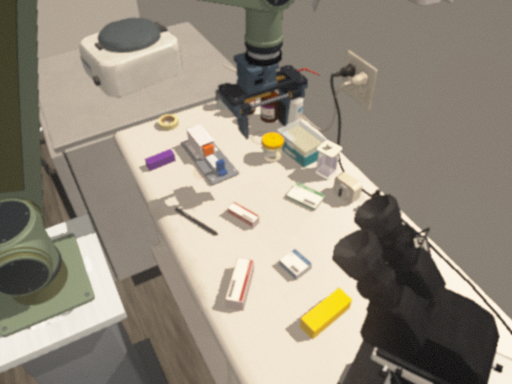

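View pics/side0.png

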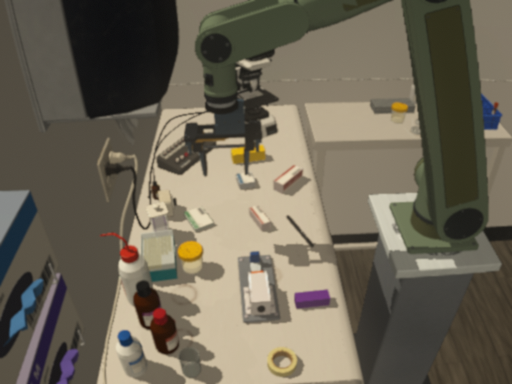

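View pics/wrist0.png

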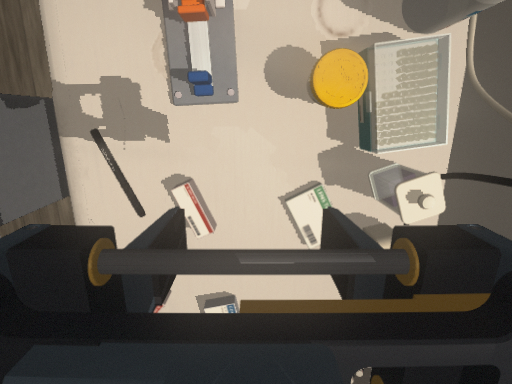

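```bash
python3 - <<'E'
from h import *
im=cv2.imread('pics/wrist0.png')
cv2.imwrite('pics/w0a.png',cv2.resize(im[160:250,150:350],None,fx=4,fy=4,interpolation=cv2.INTER_CUBIC))
cv2.imwrite('pics/w0b.png',cv2.resize(im[0:120,140:260],None,fx=5,fy=5,interpolation=cv2.INTER_CUBIC))
s=cv2.imread('pics/scene0.png')
cv2.imwrite('pics/s0a.png',cv2.resize(s[120:240,130:330],None,fx=4,fy=4,interpolation=cv2.INTER_CUBIC))
for l in ['pack_center','seat','stop_top','hood_edge','carriage_face']:
    for n in ['wrist','scene','side']:
        print(l,n,[(np.round(d['xyz']),round(d['conf'],2)) for d in env.look_for(n,l)[:3]])
E
```

```text
pack_center wrist [(array([492., -50.,  31.]), 0.68), (array([ 437., -199.,   38.]), 0.66), (array([513., 155.,  11.]), 0.55)]
pack_center scene [(array([488., -55.,  24.]), 0.85), (array([ 507., -383.,   40.]), 0.71), (array([380., 226.,  24.]), 0.68)]
pack_center side [(array([386., 254.,  24.]), 0.88), (array([ 392., -209.,   38.]), 0.82), (array([490., -41.,  27.]), 0.57)]
seat wrist []
seat scene [(array([500., 185.,  22.]), 0.58)]
seat side [(array([508., 229.,  18.]), 0.96)]
stop_top wrist [(array([509., 157.,  10.]), 0.68)]
stop_top scene [(array([498., 182.,  15.]), 0.94), (array([488., -57.,  28.]), 0.24)]
stop_top side [(array([511., 228.,  16.]), 0.79)]
hood_edge wrist [(array([517., 156.,  10.]), 0.9)]
hood_edge scene []
hood_edge side [(array([506., 228.,  18.]), 0.68)]
carriage_face wrist [(array([510., 186.,  46.]), 0.81)]
carriage_face scene [(array([507., 186.,  42.]), 0.68), (array([496., 186.,  14.]), 0.47)]
carriage_face side []
```

View pics/w0a.png

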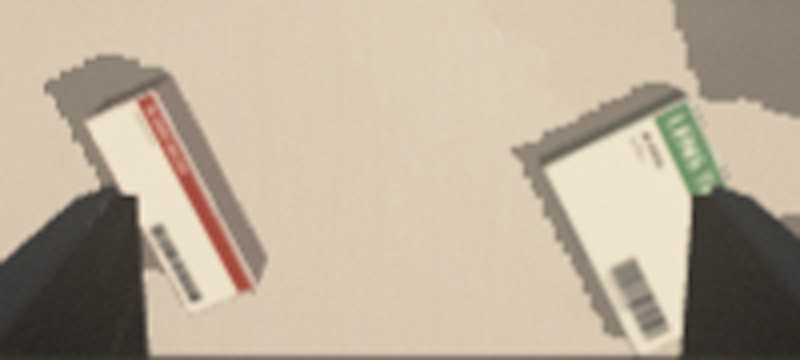

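View pics/w0b.png

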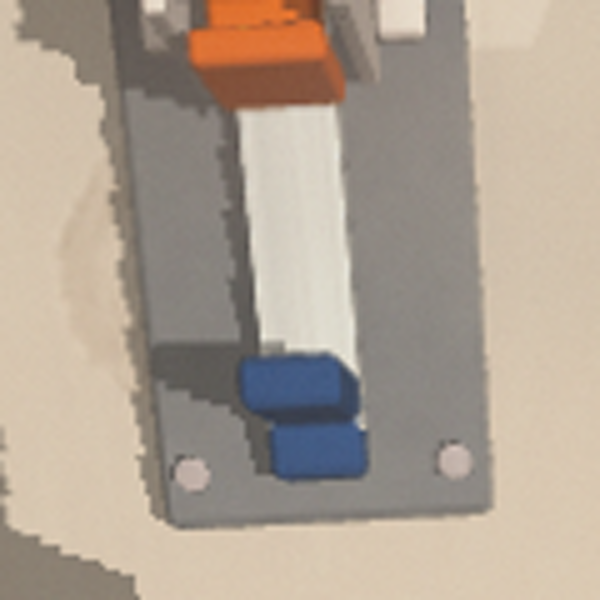

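View pics/s0a.png

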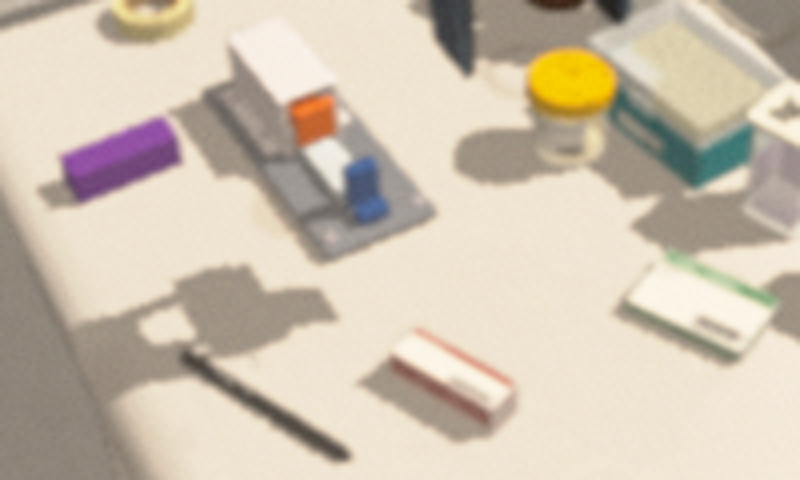

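```bash
python3 - <<'E'
from h import *
c=cam('wrist')
a=lambda x,y:(x/4+150-.375,y/4+160-.375)
b=lambda x,y:(x/5+140-.4,y/5-.4)
P={k:onz(c,*a(*v),27) for k,v in dict(TL=(86,121),TR=(152,92),BR=(253,292),BL=(193,312)).items()}
for k in P: print(k,P[k].round(1))
print('sides',[round(np.linalg.norm(P[i]-P[j]),1) for i,j in [('TL','TR'),('BL','BR'),('TL','BL'),('TR','BR')]])
d=P['TR']-P['BR'];print('ang',np.degrees(np.arctan2(d[0],d[1])),sum(P.values())/4)
print(np.mean([P[k] for k in P],0))
print('rail',[onz(c,*b(*v),20).round(1) for v in [(242,112),(258,345),(338,112),(357,360)]])
print('base',[onz(c,*b(*v),11).round(1) for v in [(165,520),(494,510),(112,20),(470,20)]])
print('stoptop',[onz(c,*b(*v),50).round(1) for v in [(245,357),(338,357),(243,408),(350,412),(240,380)]])
print('car top',[onz(c,*b(*v),53).round(1) for v in [(193,72),(338,66)]])
print('car foot',[onz(c,*b(*v),20).round(1) for v in [(225,110),(345,103)]])
s=cam('scene')
cs=lambda x,y:(x/4+130-.375,y/4+120-.375)
print('scene pack top',[onz(s,*cs(*v),27).round(1) for v in [(392,350),(420,332),(515,380),(490,408)]])
print('stop top scene', [onz(s,*cs(*v),50).round(1) for v in [(346,165),(378,160)]])
big=[onz(s,*v,27).round(1) for v in [(236,262),(252,261),(244,303),(228,298)]];print('other red',big)
E
```

```text
TL [463.8 -22.2  27. ]
TR [486.9 -12.1  27. ]
BR [518.1 -85.   27. ]
BL [496.4 -92.8  27. ]
sides [np.float64(25.2), np.float64(23.1), np.float64(77.7), np.float64(79.3)]
ang -23.140382974789315 [491.28942154 -53.04220873  27.        ]
[491.28942154 -53.04220873  27.        ]
rail [array([497.5, 183.6,  20. ]), array([498.5, 131.5,  20. ]), array([520.5, 183.4,  20. ]), array([523., 128.,  20.])]
base [array([469.8,  90.5,  11. ]), array([556.1,  92.7,  11. ]), array([465.2, 206.6,  11. ]), array([551.8, 206. ,  11. ])]
stoptop [array([501.7, 124.3,  50. ]), array([523. , 124.2,  50. ]), array([500.6, 113.4,  50. ]), array([525.2, 112.4,  50. ]), array([500.3, 119.4,  50. ])]
car top [array([494.4, 181.6,  53. ]), array([525.8, 182.5,  53. ])]
car foot [array([493.5, 184. ,  20. ]), array([522.3, 185.3,  20. ])]
scene pack top [array([464.3, -22. ,  27. ]), array([486.2, -16.9,  27. ]), array([518.6, -80.3,  27. ]), array([494.8, -92.4,  27. ])]
stop top scene [array([502.7, 122.6,  50. ]), array([523.4, 116.7,  50. ])]
other red [array([ 408.2, -177.9,   27. ]), array([ 440.3, -192.7,   27. ]), array([ 376., -277.,   27.]), array([ 352.5, -250.6,   27. ])]
```

Call:
{"fn": "jog_arm", "kwargs": {
  "deltas": [
    [[-0.02,-0.02,0.03,-6,0.05],[-0.04,-0.04,0.06,-12,0.05],[-0.06,-0.06,0.09,-18,0.05],[-0.076,-0.074,0.12,-23.8,0.05],[-0.076,-0.074,0.14,-23.8,0.05],[-0.076,-0.074,0.15,-23.8,0.05],[-0.076,-0.074,0.15,-23.8,0.05],[-0.076,-0.074,0.15,-23.8,0.05]]
  ],
  "grip_force": 5
}}

```text
time_s: 1.57
ee_pos: [502.1, -75.9, 81.4]
ee_rot: [179.9, 0.0, 113.8]
force: [0.4, -0.4, 0.6]
gripper_width: 50.5
```

```bash
python3 - <<'E'
from h import *
c=cam('wrist')
im=save('wrist','w1'); s=env.state(); print(s['time_s'],s['ee_pos'],s['ee_rot'],s['force'],s['gripper_width'])
im=cv2.resize(im[:,:,::-1],(768,576))
for k in [(491.3-40*-.404*q+14*.915*r,-53-40*.915*q+14*.404*r,27) for q in(-1,1) for r in (-1,1)]:
    u=proj(c,k)*1.5; cv2.circle(im,tuple(u.astype(int)),3,(255,0,0),-1)
cv2.imwrite('pics/w1b.png',im)
E
```

```text
1.6167 [502.65675036 -75.83631045  82.08617129] [1.79864759e+02 8.36535643e-02 1.13827544e+02] [-0.29141133  0.07042519  0.45274581] 49.74790030380205
```

View pics/w1b.png

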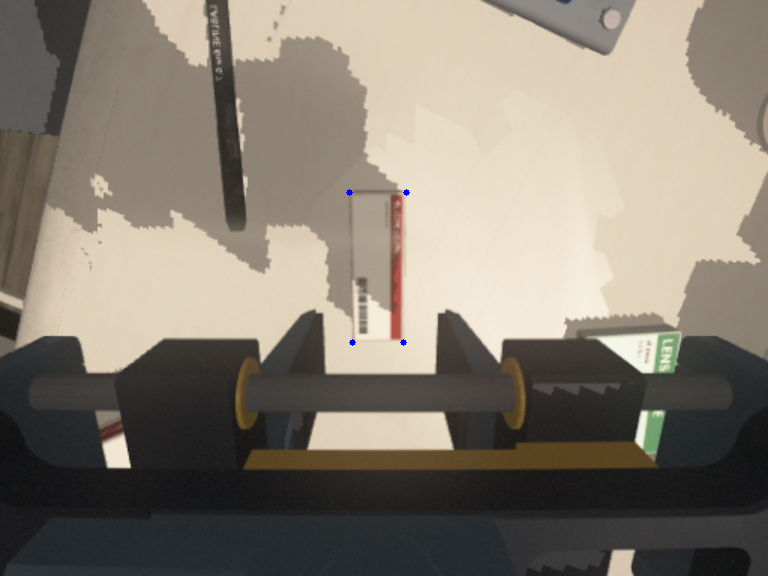

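Call:
{"fn": "jog_arm", "kwargs": {
  "deltas": [
    [[0,0,0.02,0,0.05],[0,0,0.04,0,0.05],[0,0,0.052,0,0.05],[0,0,0.056,0,0.05],[0,0,0.056,0,0.05],[0,0,0.056,0,0.02],[0,0,0.056,0,0.02],[0,0,0.056,0,0.02],[0,0,0.056,0,0.02],[0,0,0.056,0,0.02],[0,0,0.056,0,0.02]]
  ],
  "grip_force": 4
}}

```text
time_s: 2.53
ee_pos: [501.6, -76.1, 25.8]
ee_rot: [179.9, 0.1, 113.8]
force: [-0.9, 0.4, 5.7]
gripper_width: 28.3
```

Call:
{"fn": "jog_arm", "kwargs": {
  "deltas": [
    [[0,0,-0.005,0,0.02],[0,0,-0.01,0,0.02],[0,0,-0.015,0,0.02],[0,0,-0.02,0,0.02],[0,0,-0.02,0,0.02]]
  ],
  "grip_force": 4
}}

```text
time_s: 2.95
ee_pos: [501.7, -76.1, 46.0]
ee_rot: [179.9, 0.1, 113.8]
force: [-0.3, -1.0, -1.6]
gripper_width: 28.1
```

```bash
python3 - <<'E'
from h import *
im=save('wrist','w2'); s=env.state(); print(s['time_s'],s['ee_pos'],s['ee_rot'],s['force'],s['torque'],s['gripper_width'])
im2=save('scene','s2')
a=cv2.resize(im2[160:260,180:310,::-1],None,fx=4,fy=4,interpolation=cv2.INTER_CUBIC)
cv2.imwrite('pics/s2a.png',a)
E
```

```text
3.0 [501.6775583  -76.20172647  45.70276802] [1.79906443e+02 7.02219708e-02 1.13800050e+02] [ 0.43119866 -1.496541    0.24599688] [-0.08249284 -0.13180679 -0.01189536] 28.14406835073811
```

View pics/w2.png

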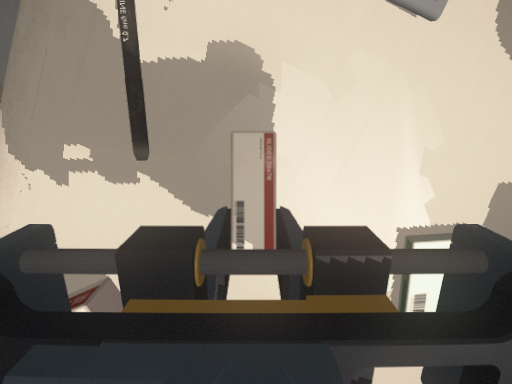

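View pics/s2a.png

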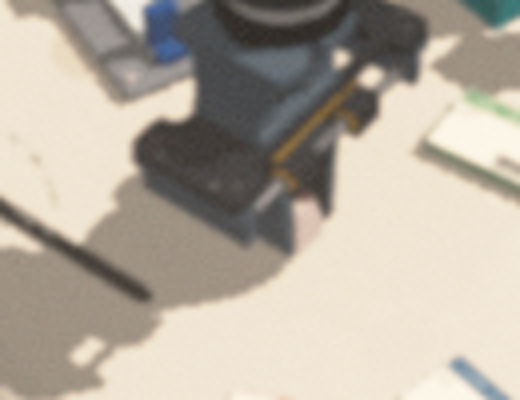

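```bash
cat >> h.py <<'E'
def front(c,tcp,yaw,th,xg=25.,zg=1.5):
    # predicted front-top corners; pivot (TCP) at local: y_c=-xg from centre, height zg above pack mid
    th=np.radians(th); u=np.array([np.cos(np.radians(yaw)),np.sin(np.radians(yaw)),0]); w=np.array([-u[1],u[0],0]); z=np.array([0,0,1.])
    f=np.cos(th)*u-np.sin(th)*z; n=np.cos(th)*z+np.sin(th)*u
    o=np.array(tcp)-n*zg+f*xg
    return [proj(c,o+a*f*40+b*w*14+n*cc).round(0) for a,b,cc in [(1,1,13.5),(1,-1,13.5),(1,1,-13.5),(1,-1,-13.5)]], o
E
python3 - <<'E'
from h import *
c=cam('wrist'); s=env.state()
for th in range(-5,41,5):
    p,o=front(c,s['ee_pos'],s['ee_rot'][2],th,25,11.5); print(th,[list(map(int,q)) for q in p],o.round())
E
```

```text
-5 [[226, 135], [280, 135], [230, 128], [276, 128]] [491. -53.  36.]
0 [[227, 134], [279, 134], [231, 131], [275, 131]] [492. -53.  34.]
5 [[228, 133], [278, 133], [232, 134], [274, 134]] [492. -54.  32.]
10 [[229, 133], [277, 133], [232, 138], [273, 138]] [493. -56.  30.]
15 [[230, 135], [276, 135], [233, 142], [273, 142]] [493. -57.  28.]
20 [[231, 137], [275, 137], [234, 147], [272, 147]] [494. -58.  26.]
25 [[231, 139], [275, 139], [234, 152], [272, 152]] [495. -60.  25.]
30 [[232, 142], [274, 142], [235, 157], [271, 157]] [495. -62.  23.]
35 [[233, 146], [273, 146], [235, 163], [271, 163]] [496. -64.  22.]
40 [[233, 150], [273, 150], [235, 169], [270, 169]] [497. -66.  21.]
```

Call:
{"fn": "jog_arm", "kwargs": {
  "deltas": [
    [[0,0,-0.003,0,0.02],[0,0,-0.006,0,0.02],[0,0,-0.009,0,0.02],[0,0,-0.009,0,0.02]]
  ],
  "grip_force": 4
}}

```text
time_s: 3.38
ee_pos: [501.2, -76.0, 54.4]
ee_rot: [180.0, 0.0, 113.8]
force: [-0.5, 0.2, -2.6]
gripper_width: 28.1
```

Call:
{"fn": "jog_arm", "kwargs": {
  "deltas": [
    [[0,0,0,0,0.02],[0,0,0,0,0.02],[0,0,0,0,0.02],[0,0,-0.02,0,0.02],[0,0,-0.05,0,0.02],[0,0,-0.08,0,0.02],[0,0,-0.1,0,0.02],[0,0,-0.1,0,0.02]]
  ],
  "grip_force": 45
}}

```text
time_s: 4.05
ee_pos: [503.8, -76.4, 158.1]
ee_rot: [179.6, 0.3, 113.8]
force: [-0.2, -0.3, -2.0]
gripper_width: 27.6
```

```bash
python3 - <<'E'
from h import *
c=cam('wrist'); s=env.state()
im=save('wrist','w3'); print(s['time_s'],s['ee_pos'],s['ee_rot'],s['force'],s['torque'],s['gripper_width'])
cv2.imwrite('pics/w3a.png',cv2.resize(im[90:290,160:350,::-1],None,fx=3,fy=3,interpolation=cv2.INTER_CUBIC))
im2=save('scene','s3')
a=cv2.resize(im2[110:260,180:330,::-1],None,fx=4,fy=4,interpolation=cv2.INTER_CUBIC)
cv2.imwrite('pics/s3a.png',a)
for th in range(15,46,5):
    p,o=front(c,s['ee_pos'],s['ee_rot'][2],th,25,11.5); print(th,[list(map(int,q)) for q in p],o.round())
E
```

```text
4.05 [503.78446319 -76.44441577 158.09240424] [179.55610888   0.2910063  113.79751396] [-0.1508965  -0.31548018 -1.95926912] [-0.0428393  -0.13097344 -0.00825024] 27.58203485260489
15 [[230, 135], [276, 135], [233, 142], [272, 142]] [495. -57. 141.]
20 [[230, 136], [275, 136], [233, 147], [272, 147]] [496. -59. 139.]
25 [[231, 139], [274, 139], [234, 152], [271, 152]] [497. -60. 137.]
30 [[232, 142], [274, 142], [234, 157], [271, 157]] [497. -62. 136.]
35 [[232, 146], [273, 146], [235, 163], [270, 162]] [498. -64. 134.]
40 [[233, 150], [272, 150], [235, 168], [270, 168]] [499. -66. 133.]
45 [[233, 154], [272, 154], [235, 174], [270, 174]] [500. -68. 132.]
```

View pics/w3a.png

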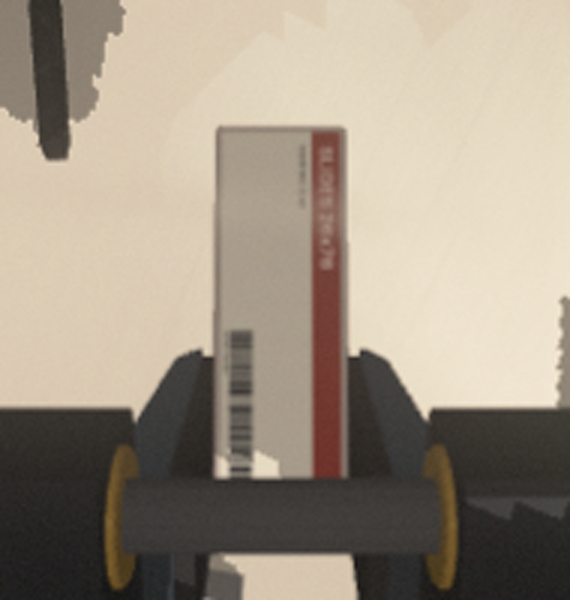

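View pics/s3a.png

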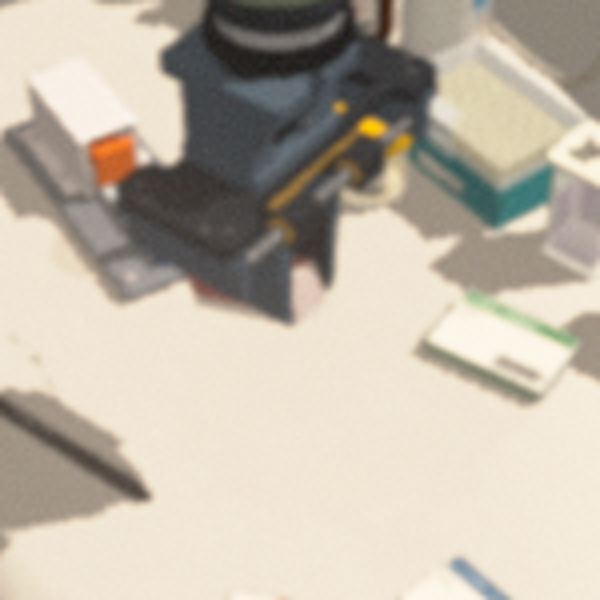

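```bash
python3 - <<'E'
from h import *
im=cv2.imread('pics/w1.png')
cv2.imwrite('pics/w1c.png',cv2.resize(im[120:232,215:290],None,fx=5,fy=5,interpolation=cv2.INTER_CUBIC))
im=cv2.imread('pics/w3.png')
cv2.imwrite('pics/w3c.png',cv2.resize(im[125:255,215:290],None,fx=5,fy=4.6,interpolation=cv2.INTER_CUBIC))
E
```

```text
(no output)
```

View pics/w1c.png

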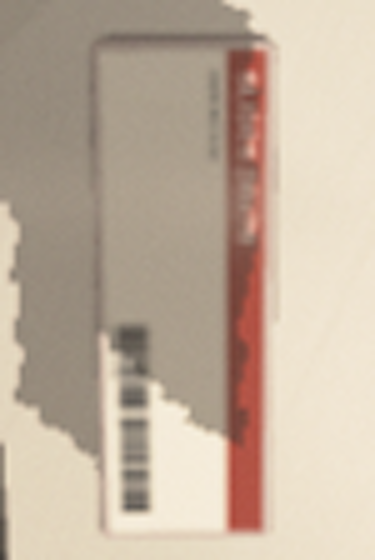

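View pics/w3c.png

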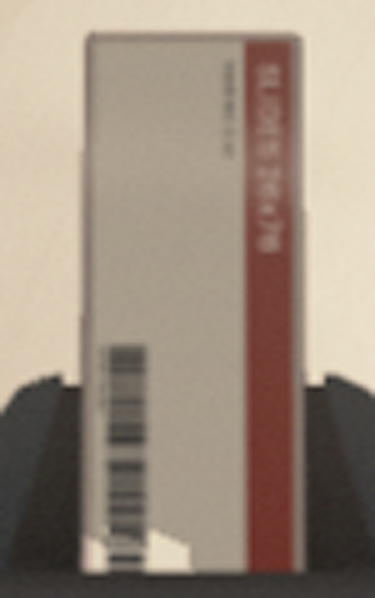

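```bash
python3 - <<'E'
from h import *
from scipy.optimize import least_squares
c3=cam('wrist'); p3,R3,t3=c3; s=env.state(); tcp3=s['ee_pos']; yaw3=s['ee_rot'][2]
Rt3=Rn.from_euler('xyz',s['ee_rot'],degrees=True)
# camera pose in w1: rigid to tool
Rt1=Rn.from_euler('xyz',[179.865,.0837,113.8275],degrees=True); tcp1=np.array([502.657,-75.836,82.086])
rel=Rt3.inv()*Rn.from_matrix(R3); off=Rt3.inv().apply(t3-tcp3)
c1=(p3,(Rt1*rel).as_matrix(),tcp1+Rt1.apply(off))
u=np.array([np.cos(np.radians(113.8)),np.sin(np.radians(113.8)),0])
f1=lambda x,y:(x/5+215-.4,y/5+120-.4)
L={}
for k,v in dict(front=(185,40),rear=(185,532),bar=(135,325),gap=(135,413),txt=(245,245)).items():
    L[k]=(onz(c1,*f1(*v),27)-np.array([502,-76,0]))@u
print(L, L['front']-L['rear'])
mid=(L['front']+L['rear'])/2; sc=80/(L['front']-L['rear']); Y={k:(L[k]-mid)*sc for k in L}; print(mid,Y)
f3=lambda x,y:(x/5+215-.4,y/4.6+125-.4)
obs=[(Y['front'],14,f3(87,37)),(Y['front'],-14,f3(300,37)),(Y['bar'],8,f3(125,345)),(Y['gap'],8,f3(125,452)),(Y['txt'],-9,f3(270,252)),(-28,14,f3(83,560)),(-28,-14,f3(303,560))]
u3=np.array([np.cos(np.radians(yaw3)),np.sin(np.radians(yaw3)),0]); w=np.array([-u3[1],u3[0],0]); z=np.array([0,0,1.])
def res(q,full=False):
    th,a,h,b,d=q; f=np.cos(th)*u3-np.sin(th)*z; n=np.cos(th)*z+np.sin(th)*u3
    o=tcp3+u3*a+z*h+w*b
    r=[]
    for i,(y,x,m) in enumerate(obs):
        e=proj(c3,o+f*y+n*13.5+w*x*(1+d))-np.array(m)
        r+= [e[0] if i in(0,1,5,6) else 0, e[1] if i<5 else 0]
    return np.array(r+[d*50])
S=least_squares(res,[.4,25,-20,0,0]); print(np.degrees(S.x[0]),S.x[1:],S.cost); print(res(S.x).round(1))
J=S.jac; print(np.sqrt(np.diag(np.linalg.inv(J.T@J)))*[57,1,1,1,1]*.4)
E
```

```text
{'front': np.float64(65.73616601842825), 'rear': np.float64(-13.159015507756338), 'bar': np.float64(21.915802986917324), 'gap': np.float64(7.374267589188372), 'txt': np.float64(34.69082373318048)} 78.89518152618459
26.288575255335957 {'front': np.float64(39.99999999999999), 'rear': np.float64(-39.99999999999999), 'bar': np.float64(-4.434006928007231), 'gap': np.float64(-19.17917652283502), 'txt': np.float64(8.51991040801993)}
21.800732192534063 [ 2.15228535e+01 -2.80932442e+01 -1.74409819e-01  3.07781117e-05] 0.09364465755077474
[ 0.  -0.1 -0.2 -0.1  0.   0.   0.  -0.1  0.   0.3 -0.   0.   0.2  0.
  0. ]
[1.75209205 0.2030941  1.49926712 0.1293656  0.00686677]
```

Call:
{"fn": "jog_arm", "kwargs": {
  "deltas": [
    [[0,0,0.03,0,0.02],[0,0,0.06,0,0.02],[0,0,0.085,0,0.02],[0,0,0.098,0,0.02],[0,0,0.101,0,0.02],[0,0,0.101,0,0.02]]
  ],
  "grip_force": 45
}}

```text
time_s: 4.65
ee_pos: [499.0, -75.6, 50.7]
ee_rot: [-179.7, -0.2, 113.8]
force: [0.2, 0.4, -2.1]
gripper_width: 27.4
```

Call:
{"fn": "jog_arm", "kwargs": {
  "deltas": [
    [[0,0,0,0,0.02],[0,0,0.004,0,0.02],[0,0,0.008,0,0.02],[0,0,0.012,0,0.02],[0,0,0.016,0,0.02],[0,0,0.02,0,0.02],[0,0,0.024,0,0.02],[0,0,0.028,0,0.02],[0,0,0.03,0,0.02],[0,0,0.03,0,0.02]]
  ],
  "grip_force": 4
}}

```text
time_s: 5.48
ee_pos: [501.0, -75.8, 22.6]
ee_rot: [180.0, -0.0, 113.8]
force: [0.9, -0.4, -0.4]
gripper_width: 27.8
```

Call:
{"fn": "jog_arm", "kwargs": {
  "deltas": [
    [[0,0,-0.004,0,0.02],[0,0,-0.008,0,0.02],[0,0,-0.012,0,0.02],[0,0,-0.016,0,0.02],[0,0,-0.02,0,0.02],[0,0,-0.024,0,0.02],[0,0,-0.028,0,0.02],[0,0,-0.032,0,0.02],[0,0,-0.034,0,0.02],[0,0,-0.034,0,0.02]]
  ],
  "grip_force": 4
}}

```text
time_s: 6.32
ee_pos: [501.4, -76.1, 57.6]
ee_rot: [179.9, 0.0, 113.8]
force: [-0.5, -0.5, -2.3]
gripper_width: 27.8
```

```bash
python3 - <<'E'
from h import *
c=cam('wrist'); s=env.state()
im=save('wrist','w4'); print(s['time_s'],s['ee_pos'],s['ee_rot'],s['force'],s['torque'],s['gripper_width'])
cv2.imwrite('pics/w4c.png',cv2.resize(im[125:255,215:290,::-1],None,fx=5,fy=4.6,interpolation=cv2.INTER_CUBIC))
E
```

```text
6.3167 [501.39268908 -76.06329127  57.57616787] [1.79939619e+02 3.96804952e-02 1.13797977e+02] [-0.45424773 -0.52648467 -2.33634835] [-0.00644853 -0.03364867 -0.02887443] 27.813846458769824
```

View pics/w4c.png

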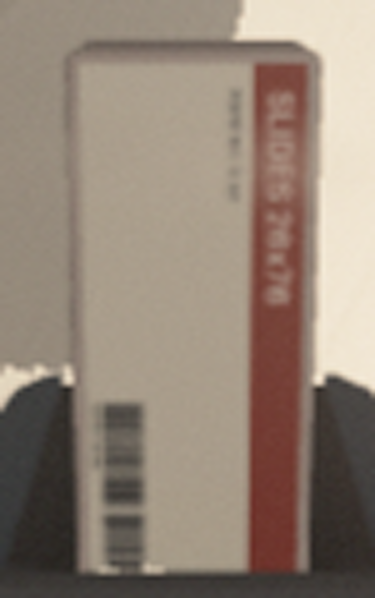

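Call:
{"fn": "jog_arm", "kwargs": {
  "deltas": [
    [[0,0,0,0,0.02],[0,0,0,0,0.02],[0,0,0,0,0.02],[0,0,0,0,0.02]]
  ],
  "grip_force": 3
}}

```text
time_s: 6.7
ee_pos: [500.8, -75.9, 56.8]
ee_rot: [-180.0, -0.0, 113.8]
force: [0.7, 0.9, -1.7]
gripper_width: 28.0
```

```bash
cat > fit.py <<'E'
from h import *
from scipy.optimize import least_squares
Y={'front':40,'bar':-4.43,'gap':-19.18,'txt':8.52}
# obs: dict name->(u,v) full-res px ; FL,FR corners of front top edge
def fit(obs,c,s):
    tcp=s['ee_pos']; yaw=np.radians(s['ee_rot'][2])
    u=np.array([np.cos(yaw),np.sin(yaw),0]); w=np.array([-u[1],u[0],0]); z=np.array([0,0,1.])
    def res(q):
        th,a,h,b=q; f=np.cos(th)*u-np.sin(th)*z; n=np.cos(th)*z+np.sin(th)*u; o=tcp+u*a+z*h+w*b; r=[]
        for k,m in obs.items():
            y,x={'FL':(40,14),'FR':(40,-14),'bar':(Y['bar'],8),'gap':(Y['gap'],8),'txt':(Y['txt'],-9),'RL':(-22,14),'RR':(-22,-14)}[k]
            e=proj(c,o+f*y+n*13.5+w*x)-np.array(m)
            if k in('FL','FR'): r+=[*e]
            elif k in('RL','RR'): r+=[e[0]]
            else: r+=[e[1]]
        return np.array(r)
    S=least_squares(res,[.4,25,-20,0]); print('tilt',np.degrees(S.x[0]).round(1),'fwd,up,side',S.x[1:].round(1),'res',S.fun.round(1))
    th,a,h,b=S.x; print('centre',(tcp+u*a+z*h+w*b).round(1)); return S.x
E
python3 - <<'E'
from h import *
c=cam('wrist'); s=env.state()
im=save('wrist','w5'); print(s['time_s'],s['ee_pos'],s['ee_rot'],s['force'],s['torque'],s['gripper_width'])
cv2.imwrite('pics/w5c.png',cv2.resize(im[125:255,215:290,::-1],None,fx=5,fy=4.6,interpolation=cv2.INTER_CUBIC))
from fit import fit
f3=lambda x,y:(x/5+215-.4,y/4.6+125-.4)
print('w4');fit(dict(FL=f3(76,62),FR=f3(310,62),bar=f3(125,402),gap=f3(125,510),txt=f3(270,307)),c,s)
E
```

```text
6.7 [500.81832649 -75.92192332  56.81428804] [-1.79976438e+02 -2.27674524e-02  1.13794959e+02] [ 0.70783558  0.89219556 -1.65234298] [0.11406264 0.05801748 0.03429165] 28.027040798746796
w4
tilt 8.7 fwd,up,side [ 20.  -17.7  -0.1] res [-0.2  0.1  0.2  0.1  0.   0.1 -0.4]
centre [492.9 -57.6  39.1]
```

View pics/w5c.png

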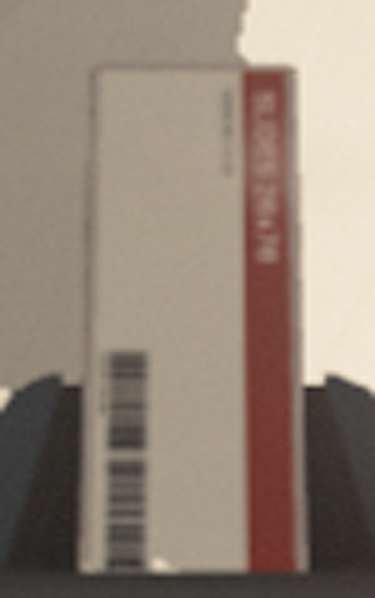

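```bash
python3 - <<'E'
from h import *
from fit import fit
c=cam('wrist'); s=env.state()
f3=lambda x,y:(x/5+215-.4,y/4.6+125-.4)
fit(dict(FL=f3(95,68),FR=f3(296,68),bar=f3(125,350),gap=f3(125,457),txt=f3(270,264),RL=f3(82,540),RR=f3(306,540)),c,s)
E
```

```text
tilt 33.3 fwd,up,side [ 17.8 -27.6  -0.3] res [-0.3 -0.  -0.1 -0.   0.3 -0.3  0.   0.1  0.2]
centre [494.  -59.5  29.2]
```

Call:
{"fn": "jog_arm", "kwargs": {
  "deltas": [
    [[0,0,0,0,0.02],[0,0,0,0,0.02],[0,0,0,0,0.02],[0,0,-0.01,0,0.02],[0,0,-0.03,4,0.02],[0,0,-0.055,9,0.02],[0,0,-0.08,15,0.02],[0,0,-0.1,20,0.02],[0,0,-0.11,21.6,0.02],[0,0,-0.11,21.6,0.02],[0,0,-0.11,21.6,0.02],[0,0,-0.11,21.6,0.02]]
  ],
  "grip_force": 45
}}

```text
time_s: 7.75
ee_pos: [500.3, -75.9, 166.3]
ee_rot: [-179.9, -0.0, 92.2]
force: [0.4, -0.6, -3.0]
gripper_width: 27.9
```

```bash
python3 - <<'E'
from h import *
c=cam('wrist'); s=env.state()
im=save('wrist','w6'); print(s['time_s'],s['ee_pos'],s['ee_rot'],s['force'],s['torque'],s['gripper_width'])
cv2.imwrite('pics/w6c.png',cv2.resize(im[125:255,215:290,::-1],None,fx=5,fy=4.6,interpolation=cv2.INTER_CUBIC))
cv2.imwrite('pics/w6d.png',cv2.resize(im[0:130,140:340,::-1],None,fx=4,fy=4,interpolation=cv2.INTER_CUBIC))
E
```

```text
7.75 [500.29727106 -75.92441336 166.3273194 ] [-1.79917295e+02 -1.34370766e-02  9.22431787e+01] [ 0.35611855 -0.5857999  -3.01338597] [-0.01359936  0.03035681 -0.01327326] 27.92878549048587
```

View pics/w6c.png

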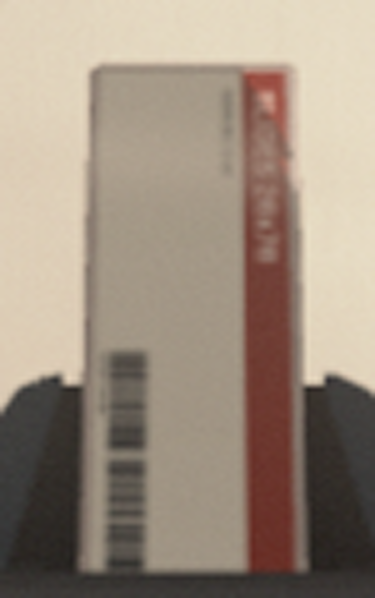

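View pics/w6d.png

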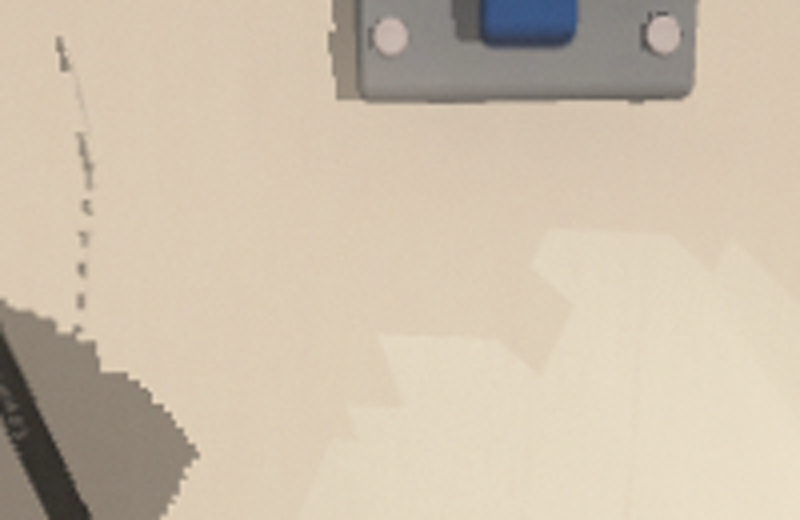

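Call:
{"fn": "jog_arm", "kwargs": {
  "deltas": [
    [[0.02,0.004,0,0,0.02],[0.045,0.008,0,0,0.02],[0.07,0.012,0,0,0.02],[0.095,0.016,0,0,0.02],[0.11,0.018,0,0,0.02],[0.115,0.018,0,0,0.02],[0.115,0.018,0,0,0.02],[0.115,0.018,0,0,0.02],[0.115,0.018,0,0,0.02]]
  ],
  "grip_force": 45
}}

```text
time_s: 8.55
ee_pos: [514.3, 38.6, 166.6]
ee_rot: [-179.9, 0.0, 92.2]
force: [-1.1, -0.2, -1.3]
gripper_width: 27.8
```

```bash
python3 - <<'E'
from h import *
c=cam('wrist'); s=env.state()
im=save('wrist','w7'); print(s['time_s'],s['ee_pos'],s['ee_rot'],s['force'],s['gripper_width'])
np.savez('w7.npz',ee=s['ee_pos'],rot=s['ee_rot'],R=c[1],t=c[2])
cv2.imwrite('pics/w7a.png',cv2.resize(im[0:180,150:350,::-1],None,fx=3.3,fy=3.3,interpolation=cv2.INTER_CUBIC))
im=save('side','d7'); cv2.imwrite('pics/d7a.png',cv2.resize(im[200:340,190:340,::-1],None,fx=4,fy=4,interpolation=cv2.INTER_CUBIC))
E
```

```text
8.55 [514.27413438  38.64786368 166.56154568] [-1.79947059e+02  3.40750787e-02  9.21654016e+01] [-1.08573176 -0.22695051 -1.3012935 ] 27.756810341794946
```

View pics/w7a.png

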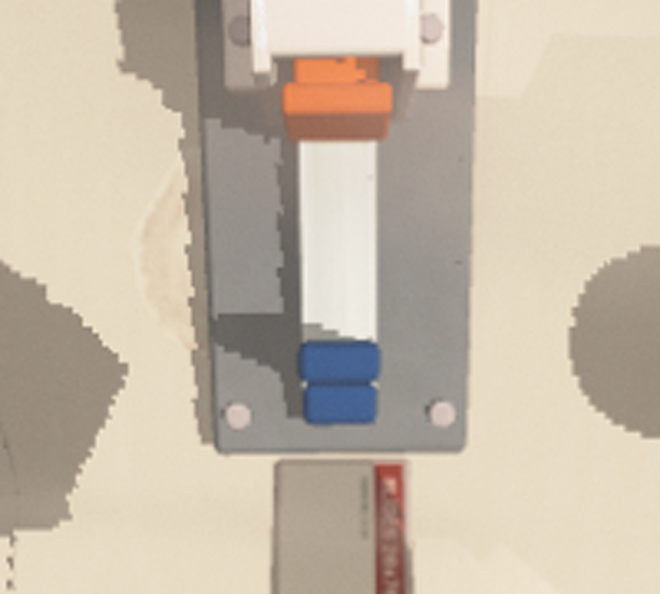

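View pics/d7a.png

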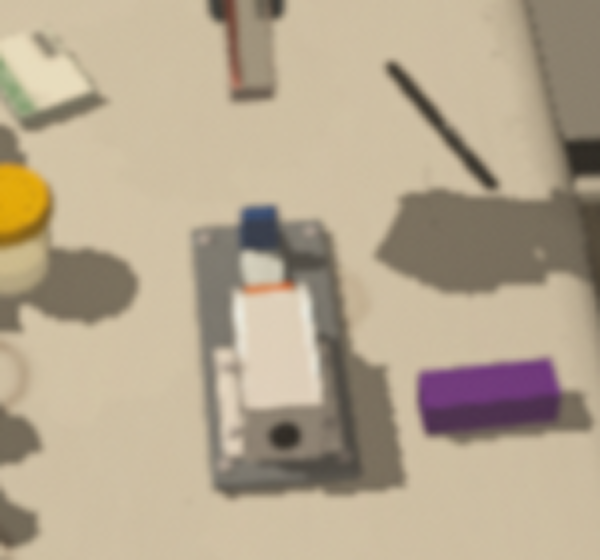

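```bash
python3 - <<'E'
from h import *
from fit import fit
d=np.load('w7.npz'); p=env.camera_params('wrist'); c=(p,d['R'],d['t'])
g=lambda x,y:(x/3.3+150-.35,y/3.3-.35)
Rt=Rn.from_euler('xyz',d['rot'],degrees=True)
def show(n,pts,z):
    for q in pts:
        w=onz(c,*g(*q),z); t=Rt.inv().apply(w-d['ee']); print(n,q,'world',w.round(1),'tool',t.round(1))
show('stop',[(301,342),(380,342),(301,382),(380,380)],50)
show('rail',[(299,150),(377,150),(301,300),(377,300)],20)
show('base',[(206,150),(471,150),(216,440),(466,440)],11)
show('cartop',[(286,109),(390,109)],53)
show('carfoot',[(290,138),(386,138)],20)
show('hood',[(268,54),(418,54)],60)
print('pack');fit(dict(FL=g(276,462),FR=g(409,462)),c,dict(ee_pos=d['ee'],ee_rot=d['rot']))
E
```

```text
stop (301, 342) world [499.6 124.1  50. ] tool [ 86.1 -11.4 116.5]
stop (380, 342) world [522.2 125.   50. ] tool [ 86.   11.3 116.5]
stop (301, 382) world [499.9 113.1  50. ] tool [ 75.  -11.5 116.5]
stop (380, 380) world [522.7 114.5  50. ] tool [ 75.5  11.4 116.5]
rail (299, 150) world [496.1 181.2  20. ] tool [143.2 -12.6 146.5]
rail (377, 150) world [519.8 182.   20. ] tool [143.2  11.  146.5]
rail (301, 300) world [497.9 138.   20. ] tool [100.  -12.5 146.5]
rail (377, 300) world [521.8 138.9  20. ] tool [100.   11.4 146.5]
base (206, 150) world [466.6 182.2  11. ] tool [145.4 -42.  155.5]
base (471, 150) world [549.3 185.3  11. ] tool [145.3  40.7 155.4]
base (216, 440) world [470.   93.2  11. ] tool [ 56.3 -42.  155.6]
base (466, 440) world [554.1  96.3  11. ] tool [ 56.2  42.1 155.5]
cartop (286, 109) world [494.1 183.6  53. ] tool [145.7 -14.5 113.5]
cartop (390, 109) world [521.9 184.6  53. ] tool [145.7  13.2 113.5]
carfoot (290, 138) world [493.3 184.4  20. ] tool [146.5 -15.3 146.5]
carfoot (386, 138) world [522.3 185.5  20. ] tool [146.5  13.7 146.5]
hood (268, 54) world [489.7 194.4  60. ] tool [156.7 -18.6 106.5]
hood (418, 54) world [528.2 195.9  60. ] tool [156.6  19.9 106.5]
pack
tilt -41.3 fwd,up,side [ 37.3 -75.1  -0.4] res [ 0.  0.  0. -0.]
centre [513.3  76.   91.5]
```

```bash
python3 - <<'E'
from h import *
from scipy.optimize import least_squares
import fit as F
c=cam('wrist'); s=env.state()
f3=lambda x,y:(x/5+215-.4,y/4.6+125-.4)
obs=dict(FL=f3(95,68),FR=f3(296,68),bar=f3(125,350),gap=f3(125,457),txt=f3(270,264),RL=f3(82,540),RR=f3(306,540))
tcp=s['ee_pos']; yaw=np.radians(s['ee_rot'][2]); u=np.array([np.cos(yaw),np.sin(yaw),0]); w=np.array([-u[1],u[0],0]); z=np.array([0,0,1.])
for H in (None,56.8,55,58.5):
    def res(q):
        th,a,h,b=q; f=np.cos(th)*u-np.sin(th)*z; n=np.cos(th)*z+np.sin(th)*u; o=tcp+u*a+z*h+w*b; r=[]
        for k,m in obs.items():
            y,x={'FL':(40,14),'FR':(40,-14),'bar':(-4.43,8),'gap':(-19.18,8),'txt':(8.52,-9),'RL':(-22,14),'RR':(-22,-14)}[k]
            e=proj(c,o+f*y+n*13.5+w*x)-np.array(m)
            r+= [*e] if k in('FL','FR') else [e[0]] if k[0]=='R' else [e[1]]
        if H: r.append(3*(H+h-40*np.sin(th)-13.5*np.cos(th)))
        return np.array(r)
    S=least_squares(res,[.4,25,-20,0]); th,a,h,b=S.x
    ft=(a+40*np.cos(th)+13.5*np.sin(th),h-40*np.sin(th)+13.5*np.cos(th)); fb=(a+40*np.cos(th)-13.5*np.sin(th),h-40*np.sin(th)-13.5*np.cos(th)); rb=(a-40*np.cos(th)-13.5*np.sin(th),h+40*np.sin(th)-13.5*np.cos(th))
    print(H,np.degrees(th).round(1),S.x[1:].round(1),'FT',np.round(ft,1),'FB',np.round(fb,1),'RB',np.round(rb,1),S.fun.round(1))
E
```

```text
None 33.4 [ 17.8 -27.6  -0.5] FT [ 58.7 -38.3] FB [ 43.8 -60.9] RB [-23.  -16.9] [-0.3 -0.  -0.1 -0.   0.3 -0.3  0.   0.1  0.2]
56.8 36.3 [ 18.7 -22.3  -0.5] FT [ 59.  -35.1] FB [ 43.  -56.9] RB [-21.5  -9.5] [-0.6 -0.1  0.2 -0.1  0.3  0.1 -0.2 -0.7  1.1 -0.2]
55 37.5 [ 19.2 -20.   -0.5] FT [ 59.1 -33.6] FB [ 42.7 -55.1] RB [-20.8  -6.4] [-0.8 -0.1  0.4 -0.1  0.3  0.3 -0.3 -1.1  1.5 -0.2]
58.5 35.1 [ 18.4 -24.5  -0.5] FT [ 58.9 -36.4] FB [ 43.3 -58.5] RB [-22.1 -12.6] [-0.5 -0.1  0.1 -0.1  0.3 -0.  -0.1 -0.4  0.7 -0.1]
```

Call:
{"fn": "jog_arm", "kwargs": {
  "deltas": [
    [[0.02,-0.001,0.01,0,0.02],[0.045,-0.001,0.03,0,0.02],[0.062,-0.001,0.05,0,0.02],[0.07,-0.001,0.064,0,0.02],[0.072,-0.001,0.069,0,0.02],[0.074,-0.001,0.075,0,0.02],[0.077,-0.001,0.08,0,0.02],[0.077,-0.001,0.08,0,0.02],[0.077,-0.001,0.08,0,0.02]]
  ],
  "grip_force": 45
}}

```text
time_s: 9.4
ee_pos: [511.1, 116.0, 87.4]
ee_rot: [179.9, 0.0, 92.2]
force: [0.0, 0.1, -2.1]
gripper_width: 27.4
```

```bash
python3 - <<'E'
from h import *
c=cam('wrist'); s=env.state()
im=save('wrist','w8'); print(s['time_s'],s['ee_pos'],s['ee_rot'],s['force'],s['gripper_width'])
cv2.imwrite('pics/w8a.png',cv2.resize(im[60:260,160:350,::-1],None,fx=3,fy=3,interpolation=cv2.INTER_CUBIC))
im=save('side','d8'); cv2.imwrite('pics/d8a.png',cv2.resize(im[200:340,190:340,::-1],None,fx=4,fy=4,interpolation=cv2.INTER_CUBIC))
E
```

```text
9.4 [511.06032507 116.0423358   87.3913807 ] [1.79948780e+02 1.58295401e-03 9.21622219e+01] [ 0.03656312  0.08720193 -2.06621011] 27.415857688518543
```

View pics/w8a.png

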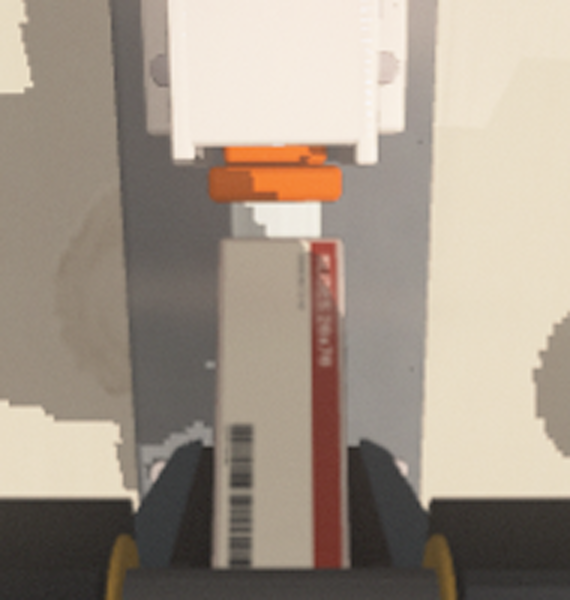

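View pics/d8a.png

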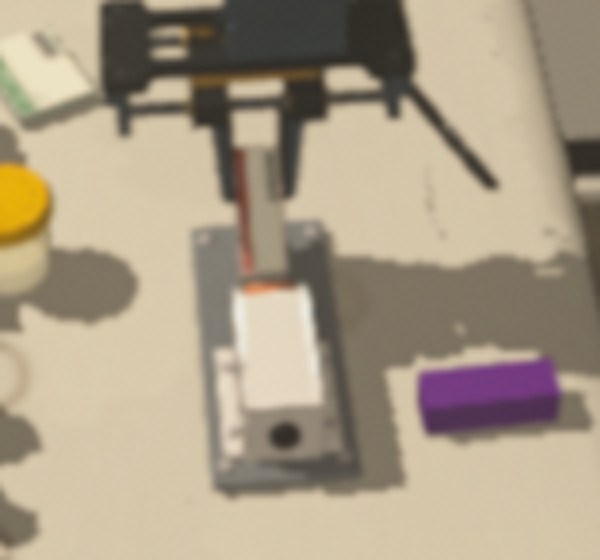

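Call:
{"fn": "jog_arm", "kwargs": {
  "deltas": [
    [[0.004,-0.001,0.0015,-0.5,0.02],[0.008,-0.001,0.003,-0.5,0.02],[0.012,-0.001,0.004,-0.5,0.02],[0.016,-0.001,0.005,-0.5,0.02],[0.02,-0.001,0.0055,-0.5,0.02],[0.024,-0.001,0.006,-0.5,0.02],[0.024,-0.001,0.006,-0.5,0.02]]
  ],
  "grip_force": 45
}}

```text
time_s: 10.08
ee_pos: [508.9, 140.2, 81.2]
ee_rot: [180.0, 0.1, 92.8]
force: [-0.3, -6.4, 2.1]
gripper_width: 27.6
```

```bash
python3 - <<'E'
from h import *
c=cam('wrist'); s=env.state()
im=save('wrist','w9'); print(s['time_s'],s['ee_pos'],s['ee_rot'],s['force'],s['torque'],s['gripper_width'])
cv2.imwrite('pics/w9a.png',cv2.resize(im[60:260,160:350,::-1],None,fx=3,fy=3,interpolation=cv2.INTER_CUBIC))
E
```

```text
10.0833 [508.9260455  140.23239007  81.24906467] [1.79967334e+02 1.10360773e-01 9.27981156e+01] [-0.29507061 -6.35664773  2.132893  ] [-1.09928412 -0.1415631  -0.07393207] 27.63290435332946
```

View pics/w9a.png

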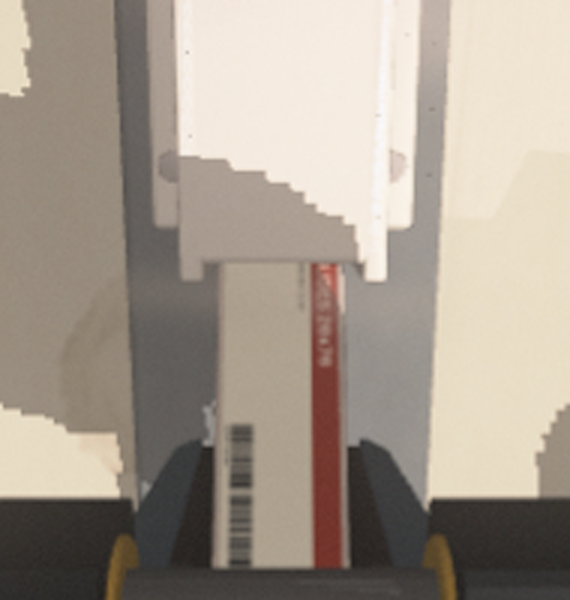

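Call:
{"fn": "jog_arm", "kwargs": {
  "deltas": [
    [[0.003,0,0,0,0.02],[0.006,0,0,0,0.02],[0.009,0,0,0,0.02],[0.011,0,0,0,0.02],[0.011,0,0,0,0.02],[0.011,0,0,0,0.02]]
  ],
  "grip_force": 45
}}

```text
time_s: 10.63
ee_pos: [508.4, 150.2, 81.2]
ee_rot: [180.0, 0.2, 92.8]
force: [0.4, -8.2, 1.3]
gripper_width: 27.5
```

```bash
python3 - <<'E'
from h import *
c=cam('wrist'); s=env.state()
im=save('wrist','w10'); print(s['time_s'],s['ee_pos'],s['ee_rot'],s['force'],s['torque'],s['gripper_width'])
a=cv2.resize(im[60:260,160:350,::-1],None,fx=2.5,fy=2.5,interpolation=cv2.INTER_CUBIC)
im=save('scene','s10'); b=cv2.resize(im[100:200,170:265,::-1],None,fx=5,fy=5,interpolation=cv2.INTER_CUBIC)
cv2.imwrite('pics/w10a.png',a); cv2.imwrite('pics/s10a.png',b)
E
```

```text
10.6333 [508.41800958 150.21951447  81.24321935] [179.9729157    0.18172138  92.80147887] [ 0.38565964 -8.20129299  1.34069684] [-1.50769709 -0.10781422 -0.00640045] 27.526974634543446
```

View pics/w10a.png

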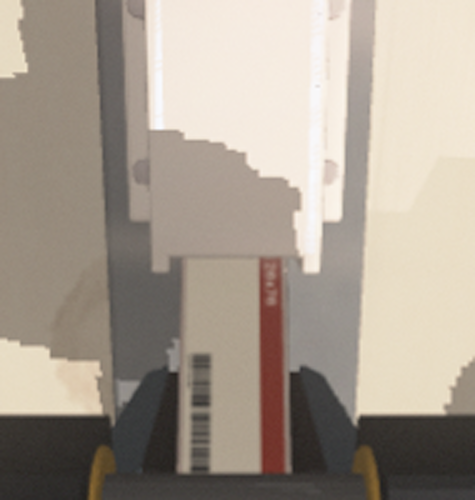

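View pics/s10a.png

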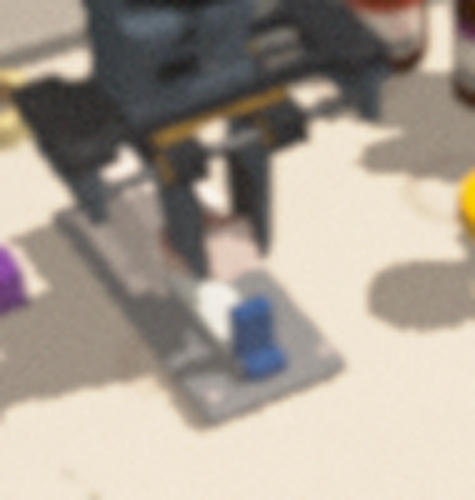

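Call:
{"fn": "jog_arm", "kwargs": {
  "deltas": [
    [[0.001,0,0.001,0,0.02],[0.002,0,0.002,0,0.02],[0.002,0,0.004,0,0.02],[0.002,0,0.006,0,0.02],[0.0015,0,0.008,0,0.02],[0.001,0,0.01,0,0.02],[0.001,0,0.01,0,0.02]]
  ],
  "grip_force": 25
}}

```text
time_s: 11.32
ee_pos: [508.7, 150.3, 72.6]
ee_rot: [179.9, 0.2, 92.8]
force: [0.0, -12.3, 11.0]
gripper_width: 27.8
```

```bash
python3 - <<'E'
from h import *
c=cam('wrist'); s=env.state()
im=save('wrist','w11'); print(s['time_s'],s['ee_pos'],s['ee_rot'],s['force'],s['torque'],s['gripper_width'])
a=cv2.resize(im[60:260,160:350,::-1],None,fx=2.5,fy=2.5,interpolation=cv2.INTER_CUBIC)
im=save('scene','s11'); b=cv2.resize(im[100:200,170:265,::-1],None,fx=5,fy=5,interpolation=cv2.INTER_CUBIC)
cv2.imwrite('pics/w11a.png',a); cv2.imwrite('pics/s11a.png',b)
E
```

```text
11.3167 [508.70558689 150.30116302  72.59762299] [179.92076667   0.24993331  92.8361648 ] [  0.04745559 -12.27619669  11.01264922] [-2.03344518  0.25759863  0.05846349] 27.798728612109777
```

View pics/w11a.png

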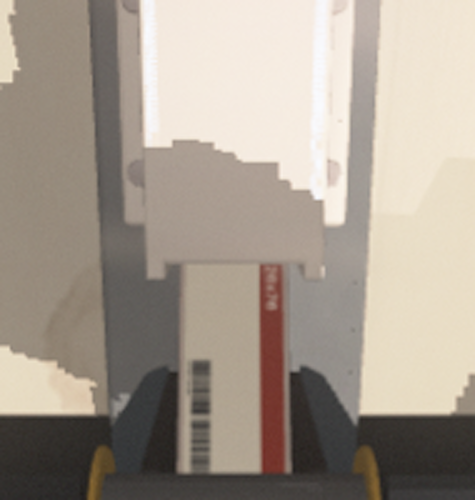

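View pics/s11a.png

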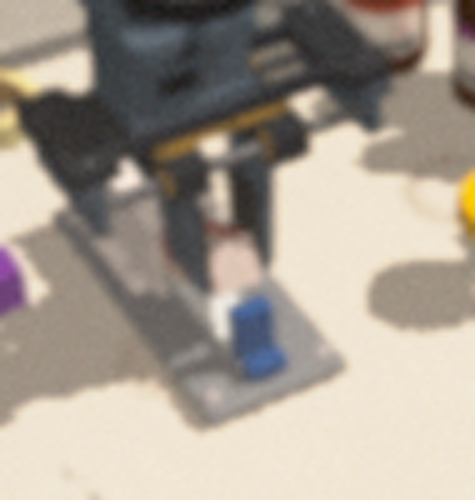

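Call:
{"fn": "jog_arm", "kwargs": {
  "deltas": [
    [[0,0,0,0,0.02],[0,0,0.001,0,0.02],[0,0,0.003,0,0.02],[0,0,0.005,0,0.02],[0,0,0.005,0,0.02]]
  ],
  "grip_force": 12
}}

```text
time_s: 11.83
ee_pos: [508.6, 150.6, 67.2]
ee_rot: [179.9, 0.2, 92.8]
force: [-1.1, -11.3, 8.5]
gripper_width: 28.0
```

```bash
python3 - <<'E'
from h import *
c=cam('wrist'); s=env.state()
im=save('wrist','w12'); print(s['time_s'],s['ee_pos'],s['ee_rot'],s['force'],s['torque'],s['gripper_width'])
a=cv2.resize(im[125:255,215:290,::-1],None,fx=5,fy=4.6,interpolation=cv2.INTER_CUBIC)
im=save('scene','s12'); b=cv2.resize(im[100:200,170:265,::-1],None,fx=5,fy=5,interpolation=cv2.INTER_CUBIC)
cv2.imwrite('pics/w12a.png',a); 
sc=cam('scene'); O=np.array([511.,125.3,20]); u=np.array([-.044,.999,0]); w=np.array([-.999,-.044,0])
b=b.copy()
for X,y,z,col in [(0,-12,30,(0,255,0)),(0,12,30,(0,255,0)),(0,0,0,(0,255,255)),(4,-14,26,(0,0,255)),(4,14,26,(0,0,255))]:
    q=(proj(sc,O+u*X+w*y+[0,0,z])-[170,100]+.4)*5; cv2.circle(b,tuple(q.astype(int)),3,col,-1)
cv2.imwrite('pics/s12a.png',b)
E
```

```text
11.8333 [508.60848824 150.60752988  67.21761357] [179.93591755   0.22228973  92.82537541] [ -1.11613405 -11.33646157   8.47154567] [-2.03321701  0.15584265  0.04319425] 28.00785321064973
```

View pics/w12a.png

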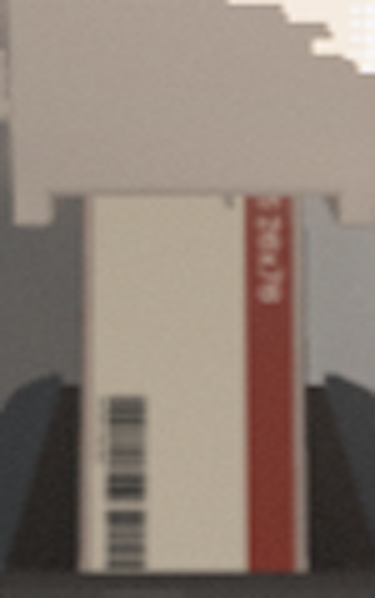

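View pics/s12a.png

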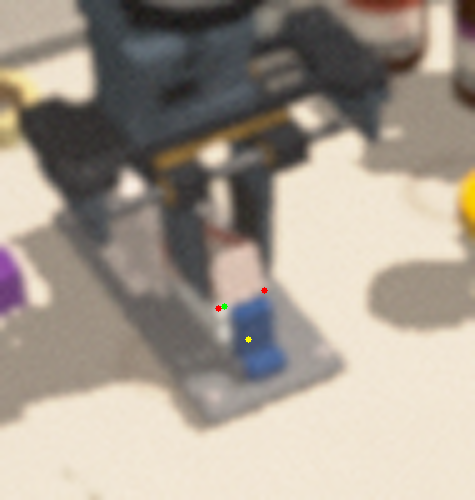

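```bash
python3 - <<'E'
from h import *
from scipy.optimize import least_squares
c=cam('wrist'); s=env.state()
f3=lambda x,y:(x/5+215-.4,y/4.6+125-.4)
tcp=s['ee_pos']; yaw=np.radians(s['ee_rot'][2]); u=np.array([np.cos(yaw),np.sin(yaw),0]); w=np.array([-u[1],u[0],0]); z=np.array([0,0,1.])
obs=[(-4.43,8,f3(125,397)),(-19.18,8,f3(125,505)),(8.52,-9,f3(270,303))]
edges=[(f3(84,300),14),(f3(302,300),-14),(f3(80,540),14),(f3(309,540),-14)]
for floor in (0,1):
  def res(q):
    th,a,h,b=q; f=np.cos(th)*u-np.sin(th)*z; n=np.cos(th)*z+np.sin(th)*u; o=tcp+u*a+z*h+w*b; r=[]
    for y,x,m in obs: r.append(proj(c,o+f*y+n*13.5+w*x)[1]-m[1])
    for m,x in edges:
        A=proj(c,o+f*20+n*13.5+w*x);B=proj(c,o-f*28+n*13.5+w*x); t=(m[1]-A[1])/(B[1]-A[1]); r.append((A+t*(B-A))[0]-m[0])
    if floor: r.append(2*(tcp[2]+h-40*np.sin(th)-13.5*np.cos(th)-20))
    return np.array(r)
  S=least_squares(res,[.4,25,-20,0]); th,a,h,b=S.x
  rb=np.array([a-40*np.cos(th)-13.5*np.sin(th),h+40*np.sin(th)-13.5*np.cos(th)]); fb=h-40*np.sin(th)-13.5*np.cos(th)+tcp[2]
  X=tcp[1]-125.3
  print(np.degrees(th),S.x[1:],'RB seat',rb+[X,tcp[2]-20],'FBz',fb-20,'FTx',X+a+40*np.cos(th)+13.5*np.sin(th),S.fun.round(1))
E
```

```text
28.60283720904394 [ 14.29932267 -22.38450666  -0.33849615] RB seat [-1.98354847 32.13565804] FBz -6.163168674647586 FTx 81.17904715772104 [-0.2  0.   0.1  0.   0.2 -0.1 -0.2]
18.370948237430945 [ 16.97468774 -21.82958872  -0.33709466] RB seat [ 0.0569106  25.18834239] FBz -0.02508719794415981 FTx 84.48931822043889 [ 0.   0.3 -0.3 -0.4  0.6  0.3 -0.5 -0.1]
```

Call:
{"fn": "jog_arm", "kwargs": {
  "deltas": [
    [[0,0,0,0,0.02],[0,0,0,0,0.02],[0.002,0,0,0,0.02],[0.004,0,0,0,0.02],[0.005,0,0,0,0.02],[0.005,0,0,0,0.02]]
  ],
  "grip_force": 35
}}

```text
time_s: 12.43
ee_pos: [508.6, 154.0, 67.3]
ee_rot: [179.9, 0.4, 92.9]
force: [0.3, -16.7, 9.8]
gripper_width: 27.9
```

```bash
python3 - <<'E'
from h import *
c=cam('wrist'); s=env.state()
im=save('wrist','w13'); print(s['time_s'],s['ee_pos'],s['ee_rot'],s['force'],s['torque'],s['gripper_width'])
a=cv2.resize(im[125:255,215:290,::-1],None,fx=5,fy=4.6,interpolation=cv2.INTER_CUBIC)
im=save('scene','s13'); b=cv2.resize(im[130:185,195:240,::-1],None,fx=10,fy=10,interpolation=cv2.INTER_CUBIC)
cv2.imwrite('pics/w13a.png',a); 
cv2.imwrite('pics/s13a.png',b)
E
```

```text
12.4333 [508.59702165 153.96736777  67.31161107] [179.92742249   0.40835541  92.91142696] [  0.33854317 -16.72153334   9.75155395] [-3.06219932 -0.08452813  0.02647637] 27.85146223833518
```

View pics/w13a.png

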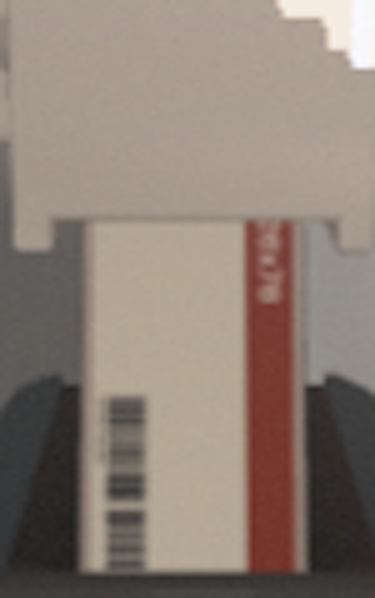

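View pics/s13a.png

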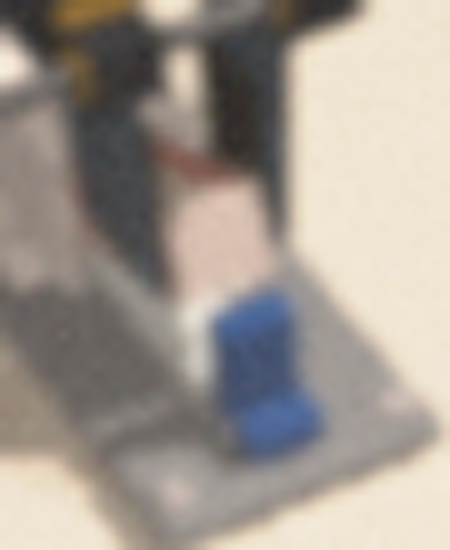

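Call:
{"fn": "jog_arm", "kwargs": {
  "deltas": [
    [[0,0,0.001,0,0.02],[0,0,0.003,0,0.02],[0,0,0.005,0,0.02],[0,0,0.007,0,0.02],[0,0,0.009,0,0.02],[0,0,0.011,0,0.02],[0,0,0.011,0,0.02]]
  ],
  "grip_force": 16
}}

```text
time_s: 13.12
ee_pos: [508.6, 155.9, 57.1]
ee_rot: [179.9, 0.2, 92.8]
force: [-2.8, -10.4, 13.6]
gripper_width: 28.1
```

```bash
python3 - <<'E'
from h import *
c=cam('wrist'); s=env.state()
im=save('wrist','w14'); print(s['time_s'],s['ee_pos'],s['ee_rot'],s['force'],s['torque'],s['gripper_width'])
a=cv2.resize(im[125:255,215:290,::-1],None,fx=5,fy=4.6,interpolation=cv2.INTER_CUBIC)
im=save('scene','s14'); b=cv2.resize(im[130:185,195:240,::-1],None,fx=10,fy=10,interpolation=cv2.INTER_CUBIC)
cv2.imwrite('pics/w14a.png',a); 
cv2.imwrite('pics/s14a.png',b)
E
```

```text
13.1167 [508.56173294 155.93084102  57.06996369] [1.79896303e+02 1.73702636e-01 9.28180042e+01] [ -2.78316477 -10.36434728  13.60457613] [-1.70978368  0.4360719   0.149763  ] 28.05496947335257
```

View pics/w14a.png

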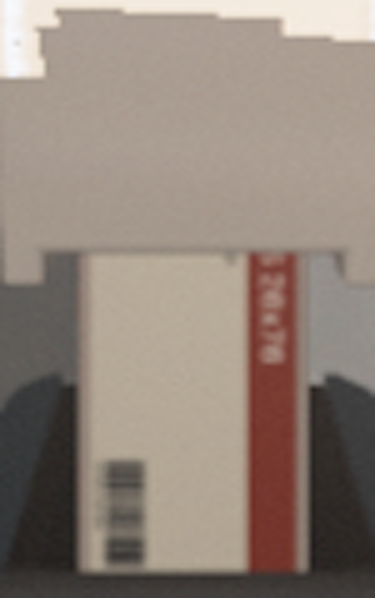

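View pics/s14a.png

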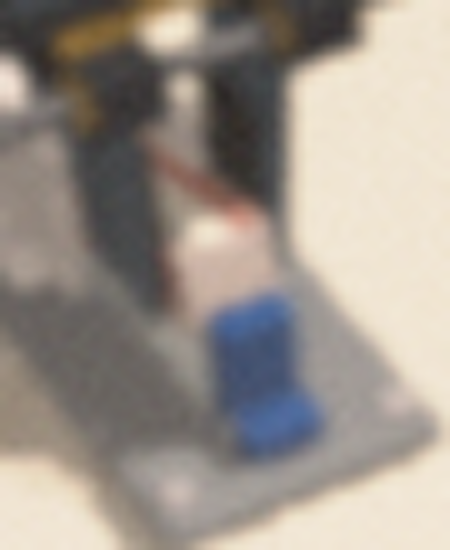

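Call:
{"fn": "jog_arm", "kwargs": {
  "deltas": [
    [[0,0,0,0,0.02],[-0.001,0,0.002,0,0.02],[-0.002,0,0.004,0,0.02],[-0.004,0,0.006,0,0.02],[-0.006,0,0.008,0,0.02],[-0.008,0,0.01,0,0.02],[-0.01,0,0.012,0,0.02],[-0.01,0,0.012,0,0.02]]
  ],
  "grip_force": 10
}}

```text
time_s: 13.88
ee_pos: [508.9, 150.0, 44.7]
ee_rot: [179.9, -0.2, 92.6]
force: [-4.1, 6.0, 9.8]
gripper_width: 27.9
```

```bash
python3 - <<'E'
from h import *
c=cam('wrist'); s=env.state()
im=save('wrist','w15'); print(s['time_s'],s['ee_pos'],s['ee_rot'],s['force'],s['torque'],s['gripper_width'])
a=cv2.resize(im[125:255,215:290,::-1],None,fx=5,fy=4.6,interpolation=cv2.INTER_CUBIC)
im=save('scene','s15'); b=cv2.resize(im[130:185,195:240,::-1],None,fx=10,fy=10,interpolation=cv2.INTER_CUBIC)
cv2.imwrite('pics/w15a.png',a); 
cv2.imwrite('pics/s15a.png',b)
E
```

```text
13.8833 [508.8930046  149.97566888  44.70594161] [179.86807778  -0.23615144  92.64210341] [-4.08132706  6.04318755  9.80358086] [0.95305932 0.67355547 0.23336525] 27.9328001090157
```

View pics/w15a.png

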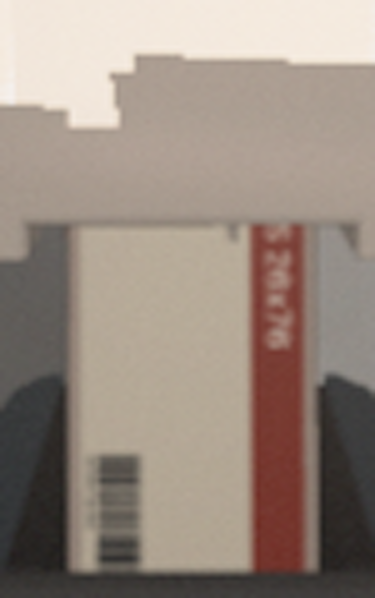

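View pics/s15a.png

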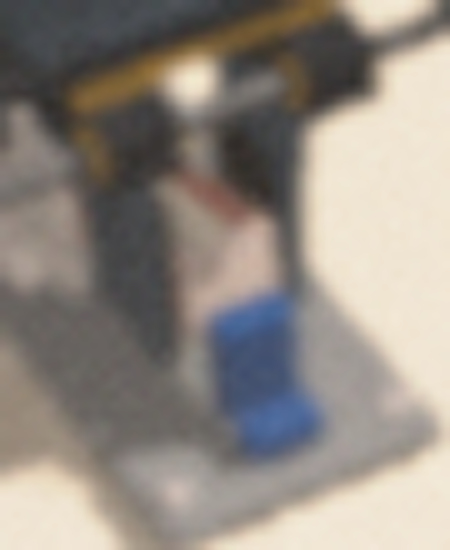

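```bash
python3 - <<'E'
from h import *
from scipy.optimize import least_squares
p=env.camera_params('wrist')
c0=cam('wrist'); s0=env.state()
Rt0=Rn.from_euler('xyz',s0['ee_rot'],degrees=True); rel=Rt0.inv()*Rn.from_matrix(c0[1]); off=Rt0.inv().apply(c0[2]-s0['ee_pos'])
f3=lambda x,y:(x/5+215-.4,y/4.6+125-.4)
def go(n,ee,rot,rows,edges):
  tcp=np.array(ee);Rt=Rn.from_euler('xyz',rot,degrees=True); c=(p,(Rt*rel).as_matrix(),tcp+Rt.apply(off))
  yaw=np.radians(rot[2]); u=np.array([np.cos(yaw),np.sin(yaw),0]); w=np.array([-u[1],u[0],0]); z=np.array([0,0,1.])
  obs=[(-4.43,8,f3(125,rows[0])),(-19.18,8,f3(125,rows[1])),(8.52,-9,f3(270,rows[2]))]
  ed=[(f3(x,y),sg*14) for x,y,sg in edges]
  for fl in (0,1):
   def res(q):
    th,a,h,b=q; f=np.cos(th)*u-np.sin(th)*z; nn=np.cos(th)*z+np.sin(th)*u; o=tcp+u*a+z*h+w*b; r=[]
    for y,x,m in obs: r.append(proj(c,o+f*y+nn*13.5+w*x)[1]-m[1])
    for m,x in ed:
        A=proj(c,o+f*20+nn*13.5+w*x);B=proj(c,o-f*28+nn*13.5+w*x); t=(m[1]-A[1])/(B[1]-A[1]); r.append((A+t*(B-A))[0]-m[0])
    if fl: r.append(2*(tcp[2]+h-40*np.sin(th)-13.5*np.cos(th)-20))
    return np.array(r)
   S=least_squares(res,[.3,25,-20,0]); th,a,h,b=S.x
   X=tcp[1]-125.3
   print(n,fl,'tilt',np.degrees(th).round(1),S.x[1:].round(1),'RB',np.round([X+a-40*np.cos(th)-13.5*np.sin(th),tcp[2]-20+h+40*np.sin(th)-13.5*np.cos(th)],1),'FBz',round(tcp[2]-20+h-40*np.sin(th)-13.5*np.cos(th),1),'FTx',round(X+a+40*np.cos(th)+13.5*np.sin(th),1),S.fun.round(1))
go('w13',[508.597,153.967,67.31],[179.93,.41,92.91],(397,505,302),[(84,300,1),(303,300,-1),(80,540,1),(309,540,-1)])
go('w14',[508.56,155.93,57.07],[179.9,.17,92.82],(460,536,362),[(80,300,1),(307,300,-1),(78,540,1),(310,540,-1)])
go('w15',s0['ee_pos'],s0['ee_rot'],(455,536,349),[(70,300,1),(316,300,-1),(68,540,1),(319,540,-1)])
E
```

```text
w13 0 tilt 27.5 [ 14.7 -22.1  -0.4] RB [ 1.7 31.7] FBz -5.2 FTx 85.1 [-0.2  0.1  0.2 -0.   0.2 -0.  -0.1]
w13 1 tilt 19.0 [ 17.  -21.6  -0.4] RB [ 3.4 26. ] FBz -0.0 FTx 87.9 [-0.1  0.2 -0.2 -0.4  0.5  0.3 -0.4 -0. ]
w14 0 tilt -7.8 [ 16.5 -17.8  -0.4] RB [9.3 0.4] FBz 11.3 FTx 84.9 [-2.   1.4  0.6 -1.   1.   1.4 -1.5]
w14 1 tilt -0.8 [ 12.7 -24.1  -0.4] RB [ 3.5 -1.1] FBz 0.1 FTx 83.1 [-2.1  2.1  0.1  0.2 -0.2  1.9 -2.   0.2]
w15 0 tilt -9.2 [22.4 -5.4 -0.3] RB [ 9.8 -0.4] FBz 12.4 FTx 84.4 [-2.2  1.6  0.6 -1.1  1.2  1.6 -1.7]
w15 1 tilt -1.2 [ 18.5 -12.   -0.3] RB [ 3.4 -1.6] FBz 0.1 FTx 82.8 [-2.3  2.4  0.1  0.4 -0.3  2.2 -2.2  0.2]
```

```bash
python3 - <<'E'
from h import *
from scipy.optimize import least_squares
p=env.camera_params('wrist')
c0=cam('wrist'); s0=env.state()
Rt0=Rn.from_euler('xyz',s0['ee_rot'],degrees=True); rel=Rt0.inv()*Rn.from_matrix(c0[1]); off=Rt0.inv().apply(c0[2]-s0['ee_pos'])
f3=lambda x,y:(x/5+215-.4,y/4.6+125-.4)
def go(n,ee,rot,rows,edges):
  tcp=np.array(ee);Rt=Rn.from_euler('xyz',rot,degrees=True); c=(p,(Rt*rel).as_matrix(),tcp+Rt.apply(off))
  yaw=np.radians(rot[2]); u=np.array([np.cos(yaw),np.sin(yaw),0]); w=np.array([-u[1],u[0],0]); z=np.array([0,0,1.])
  obs=[(-4.43,8,f3(125,rows[0])),(-14.7,8,f3(125,rows[1])),(8.52,-9,f3(270,rows[2]))]
  ed=[(f3(x,y),sg*14) for x,y,sg in edges]
  for fl in (0,1):
   def res(q):
    th,a,h,b=q; f=np.cos(th)*u-np.sin(th)*z; nn=np.cos(th)*z+np.sin(th)*u; o=tcp+u*a+z*h+w*b; r=[]
    for y,x,m in obs: r.append(proj(c,o+f*y+nn*13.5+w*x)[1]-m[1])
    for m,x in ed:
        A=proj(c,o+f*20+nn*13.5+w*x);B=proj(c,o-f*28+nn*13.5+w*x); t=(m[1]-A[1])/(B[1]-A[1]); r.append((A+t*(B-A))[0]-m[0])
    if fl: r.append(2*(tcp[2]+h-40*np.sin(th)-13.5*np.cos(th)-20))
    return np.array(r)
   S=least_squares(res,[.3,25,-20,0]); th,a,h,b=S.x
   X=tcp[1]-125.3
   print(n,fl,'tilt',np.degrees(th).round(1),S.x[1:].round(1),'RB',np.round([X+a-40*np.cos(th)-13.5*np.sin(th),tcp[2]-20+h+40*np.sin(th)-13.5*np.cos(th)],1),'FBz',round(tcp[2]-20+h-40*np.sin(th)-13.5*np.cos(th),1),'FTx',round(X+a+40*np.cos(th)+13.5*np.sin(th),1),S.fun.round(1))
go('w14',[508.56,155.93,57.07],[179.9,.17,92.82],(460,532,362),[(80,300,1),(307,300,-1),(78,540,1),(310,540,-1)])
go('w15',s0['ee_pos'],s0['ee_rot'],(455,532,349),[(70,300,1),(316,300,-1),(68,540,1),(319,540,-1)])
E
```

```text
w14 0 tilt 14.5 [ 11.1 -16.7  -0.4] RB [-0.4 17.3] FBz -2.7 FTx 83.8 [-0.4  0.6 -0.2 -0.1  0.2  0.4 -0.5]
w14 1 tilt 11.1 [ 12.1 -16.2  -0.4] RB [ 0.9 15.3] FBz -0.0 FTx 84.6 [-0.4  0.5 -0.1 -0.4  0.4  0.4 -0.5 -0. ]
w15 0 tilt 12.2 [17.1 -4.9 -0.3] RB [-0.2 15. ] FBz -1.9 FTx 83.8 [-0.5  0.7 -0.2 -0.2  0.2  0.5 -0.6]
w15 1 tilt 9.9 [17.8 -4.5 -0.3] RB [ 0.8 13.8] FBz -0.0 FTx 84.2 [-0.4  0.6 -0.1 -0.4  0.4  0.5 -0.6 -0. ]
```

Call:
{"fn": "jog_arm", "kwargs": {
  "deltas": [
    [[0,0,0,0,0.02],[0,0,0,0,0.02],[0.002,0,0,0,0.02],[0.004,0,0,0,0.02],[0.005,0,0.002,0,0.02],[0.005,0,0.004,0,0.02],[0.005,0,0.006,0,0.02],[0.005,0,0.008,0,0.02],[0.005,0,0.009,0,0.02],[0.005,0,0.009,0,0.02]]
  ],
  "grip_force": 40
}}

```text
time_s: 14.82
ee_pos: [509.3, 150.7, 37.2]
ee_rot: [179.8, 0.2, 92.8]
force: [-3.2, -13.3, 23.4]
gripper_width: 27.7
```

```bash
python3 - <<'E'
from h import *
c=cam('wrist'); s=env.state()
im=save('wrist','w16'); print(s['time_s'],s['ee_pos'],s['ee_rot'],s['force'],s['torque'],s['gripper_width'])
a=cv2.resize(im[125:255,215:290,::-1],None,fx=5,fy=4.6,interpolation=cv2.INTER_CUBIC)
im=save('scene','s16'); b=cv2.resize(im[130:185,195:240,::-1],None,fx=10,fy=10,interpolation=cv2.INTER_CUBIC)
cv2.imwrite('pics/w16a.png',a); 
cv2.imwrite('pics/s16a.png',b)
E
```

```text
14.8167 [509.30783038 150.74991443  37.24502415] [1.79814510e+02 1.74542867e-01 9.28404174e+01] [ -3.24099375 -13.26755501  23.41741148] [-1.739133    0.70133498  0.2261975 ] 27.668422039260008
```

View pics/w16a.png

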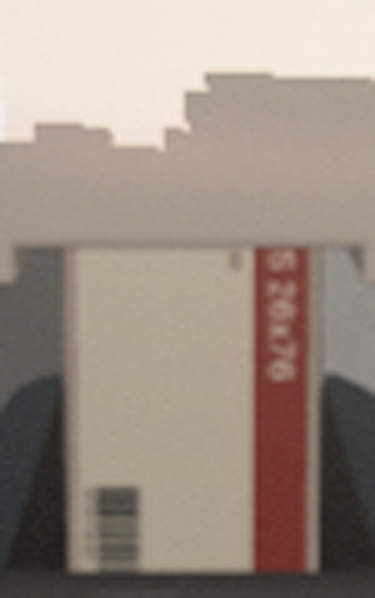

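View pics/s16a.png

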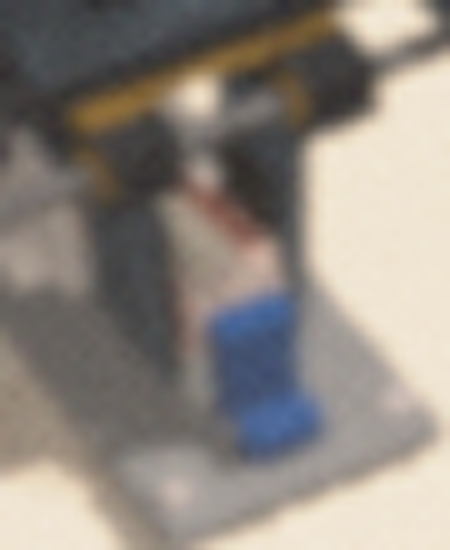

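Call:
{"fn": "jog_arm", "kwargs": {
  "deltas": [
    [[0.001,0,0.002,0,0.02],[0.001,0,0.003,0,0.02],[0.001,0,0.004,0,0.02],[0.001,0,0.004,0,0.02]]
  ],
  "grip_force": 40
}}

```text
time_s: 15.25
ee_pos: [509.4, 151.1, 32.7]
ee_rot: [179.8, 0.2, 92.8]
force: [-1.7, -17.3, 17.6]
gripper_width: 27.9
```

```bash
python3 - <<'E'
from h import *
c=cam('wrist'); s=env.state()
im=save('wrist','w17'); print(s['time_s'],s['ee_pos'],s['ee_rot'],s['force'],s['torque'],s['gripper_width'])
a=cv2.resize(im[125:255,215:290,::-1],None,fx=5,fy=4.6,interpolation=cv2.INTER_CUBIC)
im=save('scene','s17'); b=cv2.resize(im[130:185,195:240,::-1],None,fx=10,fy=10,interpolation=cv2.INTER_CUBIC)
cv2.imwrite('pics/w17a.png',a); 
cv2.imwrite('pics/s17a.png',b)
E
```

```text
15.25 [509.41525431 151.14780896  32.68992394] [179.81785342   0.22533846  92.84755574] [ -1.72950491 -17.3406997   17.59621664] [-2.10966532  0.27509188  0.15631021] 27.88086642393556
```

View pics/w17a.png

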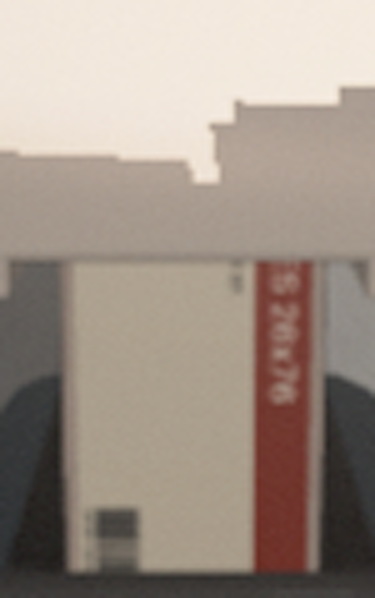

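View pics/s17a.png

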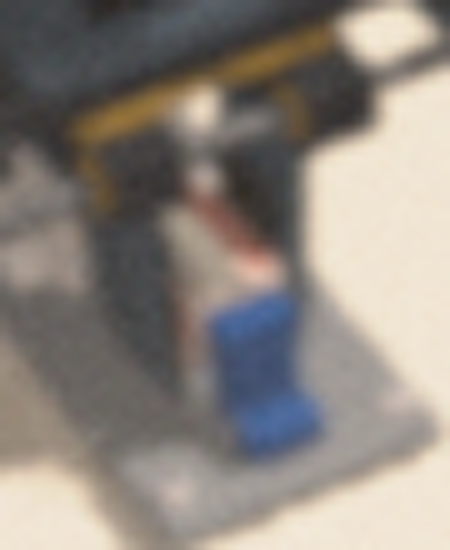

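Call:
{"fn": "jog_arm", "kwargs": {
  "deltas": [
    [[0,0,0.001,0,0.02],[0,0,0.002,0,0.02],[0,0,0.0025,0,0.02],[0,0,0.0025,0,0.02]]
  ],
  "grip_force": 45
}}

```text
time_s: 15.68
ee_pos: [509.4, 151.2, 30.3]
ee_rot: [179.8, 0.2, 92.8]
force: [-1.7, -16.6, 19.8]
gripper_width: 27.9
```

```bash
python3 - <<'E'
from h import *
c=cam('wrist'); s=env.state()
im=save('wrist','w18'); print(s['time_s'],s['ee_pos'],s['ee_rot'],s['force'],s['torque'],s['gripper_width'])
a=cv2.resize(im[125:255,215:290,::-1],None,fx=5,fy=4.6,interpolation=cv2.INTER_CUBIC)
im=save('scene','s18'); b=cv2.resize(im[130:185,195:240,::-1],None,fx=10,fy=10,interpolation=cv2.INTER_CUBIC)
cv2.imwrite('pics/w18a.png',a); 
cv2.imwrite('pics/s18a.png',b)
E
```

```text
15.6833 [509.44557206 151.17091047  30.30874066] [179.81549092   0.21528096  92.8378487 ] [ -1.72117563 -16.56161915  19.81432933] [-1.99072608  0.38946661  0.11941241] 27.93374056839292
```

View pics/w18a.png

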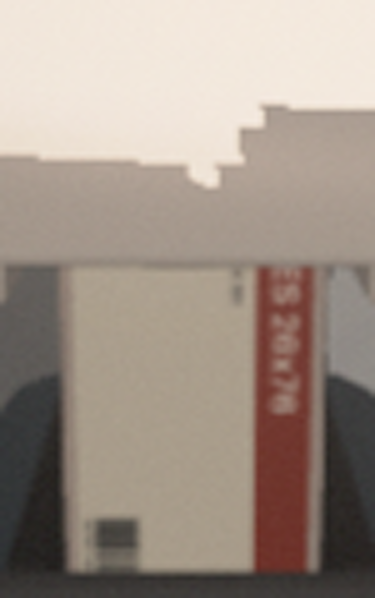

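View pics/s18a.png

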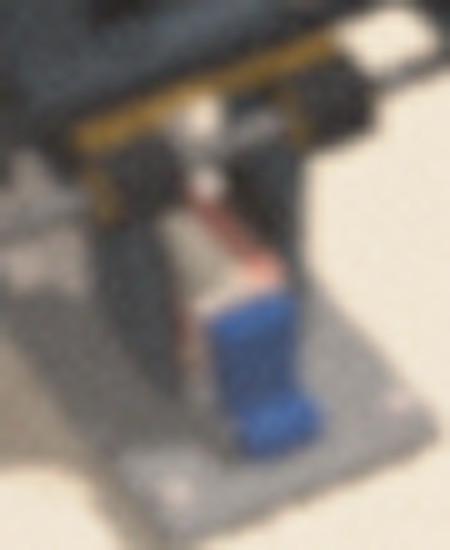

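Call:
{"fn": "jog_arm", "kwargs": {
  "deltas": [
    [[-0.001,0,0,0,0.02],[-0.002,0,0,0,0.02],[-0.002,0,0,0,0.045],[-0.002,0,0,0,0.045],[-0.002,0,0,0,0.045],[-0.002,0,0,0,0.045]]
  ],
  "grip_force": 30
}}

```text
time_s: 16.28
ee_pos: [510.4, 152.4, 28.4]
ee_rot: [179.7, -0.1, 92.7]
force: [3.7, 0.2, 5.5]
gripper_width: 44.5
```

Call:
{"fn": "jog_arm", "kwargs": {
  "deltas": [
    [[0,0,-0.02,0,0.045],[0,0,-0.05,0,0.045],[-0.02,0,-0.08,0,0.045],[-0.05,0,-0.1,0,0.045],[-0.08,0,-0.11,0,0.045],[-0.08,0,-0.11,0,0.045],[-0.08,0,-0.11,0,0.045]]
  ]
}}

```text
time_s: 16.87
ee_pos: [511.5, 70.9, 137.5]
ee_rot: [-180.0, -0.0, 92.6]
force: [1.1, 0.1, -0.7]
gripper_width: 44.6
```

```bash
python3 - <<'E'
from h import *
c=cam('wrist'); s=env.state()
np.savez('w19.npz',ee=s['ee_pos'],rot=s['ee_rot'],R=c[1],t=c[2])
im=save('wrist','w19'); print(s['time_s'],s['ee_pos'],s['ee_rot'],s['force'],s['torque'],s['gripper_width'])
a=cv2.resize(im[20:200,150:350,::-1],None,fx=3.3,fy=3.3,interpolation=cv2.INTER_CUBIC)
im=save('scene','s19'); b=cv2.resize(im[120:185,180:245,::-1],None,fx=9,fy=9,interpolation=cv2.INTER_CUBIC)
cv2.imwrite('pics/w19a.png',a); 
cv2.imwrite('pics/s19a.png',b)
E
```

```text
16.8667 [511.52818145  70.88709765 137.47731596] [-1.79964642e+02 -3.44256716e-02  9.25529175e+01] [ 1.09847356  0.09296432 -0.67715272] [ 0.02430948 -0.04727154 -0.00453893] 44.63613917780057
```

View pics/w19a.png

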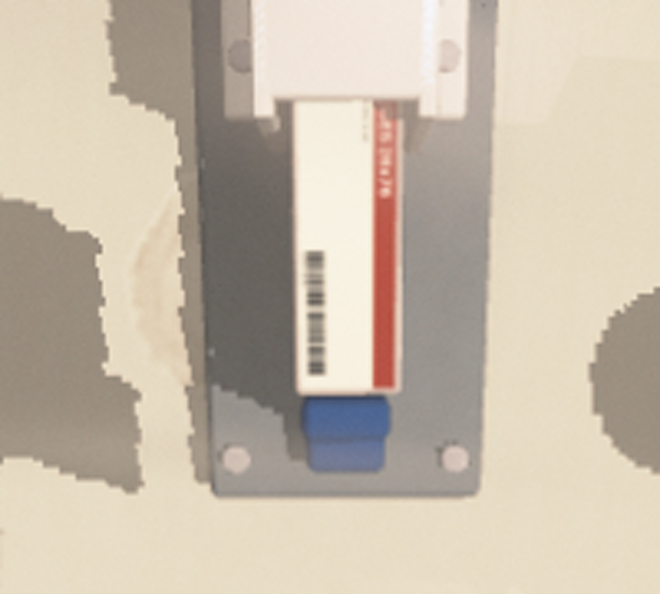

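View pics/s19a.png

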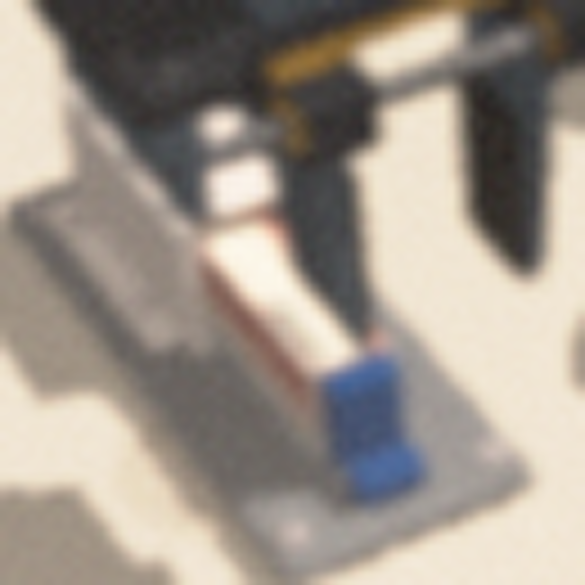

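```bash
python3 - <<'E'
from h import *
from scipy.optimize import least_squares
d=np.load('w19.npz'); p=env.camera_params('wrist'); c=(p,d['R'],d['t'])
g=lambda x,y:(x/3.3+150-.35,y/3.3+20-.35)
O=np.array([511.,125.3,20])
for z in (47,50,53): print('pack rear z',z,[onz(c,*g(*q),z).round(1) for q in [(296,391),(400,391)]], 'width',np.linalg.norm(onz(c,*g(296,391),z)-onz(c,*g(400,391),z)).round(1))
print('stop',[onz(c,*g(*q),50).round(1) for q in [(303,398),(390,398)]])
print('hood line',[onz(c,*g(*q),60).round(1) for q in [(274,98),(418,98)]])
# fit along-plane: rows of rear(-40), bar(-4.43), gap(-19.18), txt(8.52)
u=np.array([-.042,.999,0]); w=np.array([-.999,-.042,0]); z=np.array([0,0,1.])
obs=[(-40,0,g(348,391)),(-4.43,8,g(315,252)),(-19.18,8,g(315,309)),(8.52,-9,g(386,197))]
ed=[(g(297,380),14),(g(400,380),-14),(g(295,130),14),(g(399,130),-14)]
def res(q):
    th,a,h,b,k=q; f=np.cos(th)*(u+k*w)-np.sin(th)*z; n=np.cos(th)*z+np.sin(th)*u; o=O+u*a+z*h+w*b; r=[]
    for y,x,m in obs: r.append(proj(c,o+f*y+n*13.5+w*x)[1]-m[1])
    for m,x in ed:
        A=proj(c,o+f*20+n*13.5+w*x);B=proj(c,o-f*40+n*13.5+w*x); t=(m[1]-A[1])/(B[1]-A[1]); r.append((A+t*(B-A))[0]-m[0])
    return np.array(r)
S=least_squares(res,[0,40,13.5,0,0]); print(np.degrees(S.x[0]),S.x[1:].round(2),S.fun.round(1))
J=S.jac;print((np.sqrt(np.diag(np.linalg.inv(J.T@J)))*.3*np.array([57,1,1,1,57])).round(2))
E
```

```text
pack rear z 47 [array([497.1, 125.9,  47. ]), array([524.8, 127.1,  47. ])] width 27.8
pack rear z 50 [array([497.2, 126.1,  50. ]), array([524.6, 127.3,  50. ])] width 27.4
pack rear z 53 [array([497.3, 126.3,  53. ]), array([524.4, 127.5,  53. ])] width 27.1
stop [array([499.1, 124.4,  50. ]), array([522.1, 125.4,  50. ])]
hood line [array([490.4, 194.5,  60. ]), array([524.1, 196. ,  60. ])]
4.51409448010913 [4.035e+01 8.660e+00 2.300e-01 1.000e-02] [-0.5 -0.3  0.1  0.7 -0.2  0.2 -0.8  0.8]
[3.38 0.83 1.43 0.13 0.24]
```

Call:
{"fn": "jog_arm", "kwargs": {
  "deltas": [
    [[0.02,0,0,0,0.0],[0.045,0.001,0.01,0,0.0],[0.07,0.002,0.03,0,0.0],[0.0745,0.002,0.05,0,0.0],[0.0745,0.002,0.062,0,0.0],[0.0745,0.002,0.068,0,0.0],[0.0745,0.002,0.07,0,0.0],[0.0745,0.002,0.072,0,0.0],[0.0745,0.002,0.072,0,0.0]]
  ]
}}

```text
time_s: 17.72
ee_pos: [510.5, 146.3, 65.6]
ee_rot: [180.0, -0.0, 92.7]
force: [-0.6, -0.1, 0.1]
gripper_width: 0.6
```

Call:
{"fn": "jog_arm", "kwargs": {
  "deltas": [
    [[0,0,0.001,0,0.0],[0,0,0.002,0,0.0],[0,0,0.002,0,0.0]]
  ]
}}

```text
time_s: 17.97
ee_pos: [510.9, 145.8, 64.3]
ee_rot: [179.9, 0.0, 92.7]
force: [-0.8, -0.6, 3.4]
gripper_width: 0.7
```

Call:
{"fn": "jog_arm", "kwargs": {
  "deltas": [
    [[0,0,0.001,0,0.0],[0,0,0.002,0,0.0],[0,0,0.002,0,0.0]]
  ]
}}

```text
time_s: 18.22
ee_pos: [510.9, 145.8, 64.2]
ee_rot: [179.9, -0.0, 92.7]
force: [-4.5, -1.7, 18.5]
gripper_width: 0.7
```

Call:
{"fn": "jog_arm", "kwargs": {
  "deltas": [
    [[0,0,-0.01,0,0.0],[0,0,-0.03,0,0.0],[-0.02,0,-0.06,0,0.0],[-0.05,0,-0.09,0,0.0],[-0.08,0,-0.11,0,0.0],[-0.1,0,-0.12,0,0.0],[-0.1,0,-0.12,0,0.0],[-0.1,0,-0.12,0,0.0],[-0.1,0,-0.12,0,0.0]]
  ]
}}

```text
time_s: 18.97
ee_pos: [514.6, 46.5, 180.8]
ee_rot: [-179.9, -0.0, 92.7]
force: [-0.8, 0.2, -0.1]
gripper_width: 0.4
```

```bash
python3 - <<'E'
from h import *
c=cam('wrist'); s=env.state()
im=save('wrist','w20'); print(s['time_s'],s['ee_pos'],s['force'])
a=cv2.resize(im[20:220,150:350,::-1],None,fx=2.9,fy=2.9,interpolation=cv2.INTER_CUBIC); cv2.imwrite('pics/w20a.png',a)
im=save('side','d20'); b=cv2.resize(im[150:340,130:340,::-1],None,fx=3,fy=3,interpolation=cv2.INTER_CUBIC); cv2.imwrite('pics/d20a.png',b)
g=lambda x,y:(x/2.9+150,y/2.9+20)
E
```

```text
18.9667 [514.59917929  46.52214914 180.82059763] [-0.79226537  0.21120955 -0.11835392]
```

View pics/w20a.png

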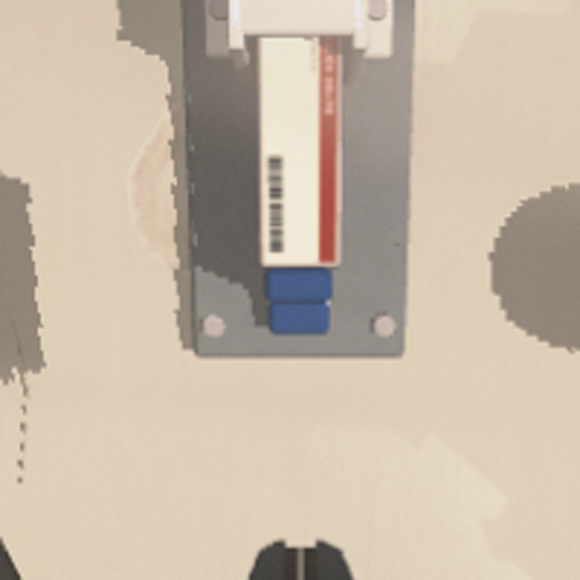

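View pics/d20a.png

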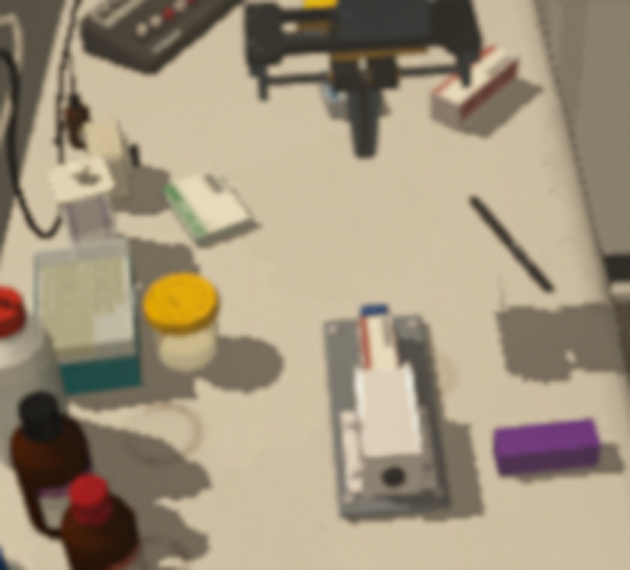

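```bash
python3 -c "
from workcell import env
print(env.job_done())"
```

```text
the job is handed in; nothing more can be done
None
```

The slide pack is loaded in the dispenser and the job is handed in at about 19 s on the robot's clock; no verdict was reported.

**How it went**
- I gripped the smaller red and white carton near its stop end. A light grip let it swing in the jaws until its front hung down about 35°.
- With a firm grip I dipped the front under the hood and pressed the carriage back. I lowered the rear behind the stop, let go, and pressed the top lightly with the closed fingers (about 18 N).
- The first try at tilting gave only about 22°, so I set the pack down on the table and did it again.
- While being lowered, the pack jammed at about 10° against the stop. I freed it by gripping harder, moving 5 mm forward and pushing down.

**Last checks**
- **Height:** the fingertips met the pack's top at about 47.2 mm, against 47 mm for a pack lying flat.
- **Position:** in the picture the pack lies straight, centred to about 0.2 mm, with its rear end about 1 to 1.5 mm from the stop by calibration.
- **Surroundings:** the tissue packet and the cup look unmoved. The cover glass carton was partly hidden by the gripper in the last side picture, but the arm never worked near it. The arm was clear, at about 0 N.

**Not settled**
- A picture fit taken before the final press gave 4.5° ± 3.4° tilt and a centre about 5 mm too low. Both disagree with the height contact, which I trusted over the fit.
- I did not measure the carriage travel directly; the hood hides it.

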